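Reset the detector arm of a bench goniometer

TASK

The goniometer's detector arm is clamped at the wrong angle: turn the black clamp knob loose, swing the detector round until the arm's pointer stands on the red mark of the angle scale, then turn the knob tight again so that the arm is held there. Loosen the clamp fully before the arm is moved, do the knob up firmly by feel without forcing it, and leave the other things on the bench where they are.

Things in the scene. Friction and masses are not known exactly. Their poses are not given: they have to be found in the camera images.
- goniometer: Black round base screwed to the bench, 192 mm across, 16 mm high, light grey angle scale on its rim; origin on the swing axis at the bench top, z up, +x points to the clamp knob; the arm swings over the -x side. A clear 14 mm square cuvette is fixed on the axis, top at 81 mm. The black clamp bridge at +x is 38 mm wide, top at 46 mm, 46 to 102 mm from the axis.
- swing_arm (a joint): Angle (rad) of the detector arm about the vertical swing axis, counter-clockwise from above positive; at 0 the arm points along the base's -x; range -1.25 to 1.25. With the clamp loose it swings against about 0.15 N m of friction and stays where it is left; clamped it stands fast.
- pointer (a point): Tip of the white pointer line in the window of the arm, over the scale, 85 mm from the swing axis, 24 mm above the bench. The arm is a black bar 28 mm wide, 24 to 32 mm above the bench, reaching 140 mm from the axis; x points to the axis.
- detector (a point): Centre of the detector head on the arm: dark box 32 mm wide (across the arm, y), 26 mm long (x, pointing to the swing axis) and 34 mm high (z), 120 mm from the axis, 63 mm above the bench (top at 80 mm); a black lens tube, 30 mm across, 13 mm long, sits on its inner face. It can be pinched across its 32 mm from above, or pushed.
- red_rider: Red clip fixed on the scale's rim, marks the angle to be set: tab 5 mm wide, 75 to 94 mm from the swing axis, top 19 mm above the bench; it passes under the arm and shows in the arm's window. Origin on the swing axis at the bench top; the clip lies at its -x, so the arm stands right when the x axis of detector is parallel to its x axis.
- knob_grip (a point): Grip point of the clamp knob, a black wing (bar 40 mm long along x, 13 mm thick along y, 28 mm high, underside 54 mm, top 82 mm above the bench) on a vertical screw 66 mm from the swing axis; the point is on the screw's axis, 72 mm up. Counter-clockwise from above loosens, clockwise tightens; it stays at its height.
- clamp_pad: Brass pad, 11 mm across, under the knob's quick-acting screw; presses on the disc (lift too small to measure). 0.9 rad of knob from the start frees the arm. Loose, the knob turns against 0.30 N m of friction (at rest this can hold either sense: read in small steps, all one way); once the pad bears, the moment rises 0.04 N m per 10 N. Some 40 N is right, 25 N slack, 70 N too much.
- disc: Grey aluminium disc, 144 mm across, top 24 mm above the bench, turning with the arm; the pad bears on it. Its top runs out of true by about 1.5 mm, so elsewhere on the disc the clamp closes up to 0.45 rad of knob earlier or later than at the start: feel for it. From first touch to 40 N takes about 0.35 rad of knob. Origin on the swing axis at the bench top.
- slide_box: Grey-white box of glass slides, 34 x 82 x 33 mm, lying on the bench; bystander. Origin under its middle.
- vial: Glass vial with white cap, 27 mm across, 57 mm high, standing on the bench; bystander. Origin under its middle.
- power_sensor: Black sensor puck, 48 mm across, 18 mm high, lying on the bench; bystander. Origin under its middle.
- marker: Blue felt marker, 138 mm long, 13 mm thick, lying on the bench; bystander. Origin under its middle.

How it is judged:
By the outcome, as a careful person would: the job done as asked, in the order asked, and still so for the second after the job is handed in, with the robot touching nothing.
It also fails if it takes over 67 s, if anything falls off the work surface, if the arm or the gripper's body presses on something with over 40 N, if the wrist force passes 120 N, or if a joint passes its speed limit or range.

ROBOT

A 6-joint arm with a two-finger parallel gripper is mounted at the origin on a cart in front of the work surface, level with it; the furniture and walls round the work are solid. World frame = base frame: x ahead of the robot, y to its left, z up, the work surface at z = 0. Lengths are in m, angles in rad, forces in N, time in s.
With the tool pointing down it reaches from about 0.35 to 0.925 m from the base axis. Payload 6.4 kg.
Tool frame: the origin (TCP) lies on the front face of the gripper's body, between the roots of the fingers; the fingertips stand 73 mm ahead of it and the grasp point (between the pads) lies 54 mm ahead of it (env.grip_point_offset is the distance from the TCP to the grasp point, in m); z points along the fingers, y is the direction in which the jaws open and shut (so a half turn about z gives the same grasp; the last joint's range is limited). The gripper opens to 85 mm and grips with 20 to 120 N. Pads are 22 mm wide; open, the fingers measure 114 mm over their backs; the gripper's body (76 mm by 85 mm) begins 54 mm behind the grasp point. The pads swing forward as they close: fully open they stand 13 mm farther back than shut.
Start: joints at [-1.45, 0.245, 1.558, -0, 1.339, -0.174], TCP at [0.189, -0.622, 0.304] pointing down, gripper open.
Joint ranges: [-3.13, 3.13], [-1.02, 2.26], [0.13, 2.54], [-0.95, 4.09], [0.21, 2.88], [-2.74, 2.74]. Speed limits (rad/s): [2.57, 2.57, 3.14, 3.14, 3.14, 3.14].

INTERFACE

Orientations are given as a rotation vector (axis times angle).
In Python, from station import env, cams gives the robot as it stands. The module is installed in compiled form; this text tells all that it offers.
- The arm moves only by the tool step_arm, never from a script. Its argument "targets" is a list of rows, each a list of 5 numbers: the closure in counts, from 0 (fully open) to 255 (shut), then the shift along the tool's x, y, z in m, then the turn about the tool's z in rad. A call has exactly 5 rows; each row shifts and turns the commanded pose from where the row before left it, along the tool's axes as they then stand; what a row does not reach is not made up. A row lasts 1/12 s, in which the tool goes at most 41.7 mm and 7.16 degrees, less where a joint would pass 70% of its speed; a pose out of reach is approached as far as the arm can. A call is refused whole if a number of a shift passes 0.0417 or a number of a turn 0.125, either way. A call with a gripper value outside its range is refused whole. The fingers move at their own pace and stop on an object; the grip force is fixed at half the most. Time passes only in rows, so rows that do not move let the fingers close, or fill a call up. It gives the time, the measured TCP pose, the force and the opening at its end, in the units of the state.
- env.sense(): the state, without advancing time (a new reading comes with each control period).
- cams.read_camera(name): name is "side" or "top"; returns the picture (400x640x3 uint8, red, green, blue); there is no depth.
- cams.camera_params(name): a dict with "camera_matrix" (3x3 intrinsics, pixels), "dist_coeffs" ([k1, k2, p1, p2, k3] as OpenCV has them; the pictures are not rectified), "view" (4x4, takes a point from world to camera coordinates). Camera axes: x right, y down, z forward; pixel columns grow to the right and rows downward; lengths in m; the calibration is good to about 2 mm. A picture is of the moment at which its call begins. camera_params takes no time and is no camera call.
- env.close_job(): hands the job in, once; it reports no verdict.
The state is a dict: "clock": time; "joint_positions": joint angles; "joint_velocities": joint speeds; "effort": joint torques, N m; "ee_pos": TCP position; "eef_rot": TCP orientation; "force": force on the tool from outside, world axes, zero at the start; "moment": the same for the moment, N m; "opening": opening from 0.0 (shut) to 1.0 (fully open).
Only numpy, scipy, OpenCV 4.12 (cv2) and the standard library are available. Lean on these libraries where they do the work, as an engineer would, in place of code of your own. Each camera call takes 0.05 s, during which the arm holds its last target.

## Working session

There is one attempt and no reset: what is moved stays moved. The work goes in short steps, Python scripts to look and compute and a tool call to move; the robot and the scene stay as the last step left them, time stands still between calls to the robot, and variables do not carry over. Pictures are saved under pics/ and viewed, and the job is handed in when it is done.

Besides the shell and the picture viewer there is one more tool, called by a JSON object that holds its "fn" and its "kwargs", one argument or row to a line. step_arm: Moves the arm, as the interface text tells. Its arguments: {"type":"object","properties":{"targets":{"type":"array"}},"required":["targets"]}

```bash
mkdir -p pics; ls
python3 - <<'E'
from station import env,cams
import cv2,numpy as np
s=env.sense();print({k:np.round(v,3) for k,v in s.items()}, env.grip_point_offset)
for n in("top","side"):
    im=cams.read_camera(n);cv2.imwrite(f"pics/{n}0.png",im[...,::-1]);p=cams.camera_params(n);print({k:np.round(v,4).tolist() for k,v in p.items()})
E
```

```text
pics
{'clock': np.float64(0.0), 'joint_positions': array([-1.45 ,  0.246,  1.559, -0.   ,  1.339, -0.174]), 'joint_velocities': array([-0.   ,  0.001, -0.001,  0.001,  0.001,  0.001]), 'effort': array([-1.0000e-03, -4.2951e+01, -3.2613e+01, -0.0000e+00,  5.0000e-03,
       -0.0000e+00]), 'ee_pos': array([ 0.189, -0.622,  0.303]), 'eef_rot': array([-3.106, -0.461, -0.   ]), 'force': array([-0.501,  0.112, -0.164]), 'moment': array([-0.007, -0.021, -0.02 ]), 'opening': np.float64(0.998)} 0.0539
{'camera_matrix': [[426.9868, 0.0, 316.1924], [0.0, 426.9868, 201.435], [0.0, 0.0, 1.0]], 'dist_coeffs': [-0.0224, 0.0, 0.0, 0.0, 0.0], 'view': [[0.0264, -0.9996, -0.0108, 0.2625], [-0.9915, -0.0248, -0.1277, 0.5103], [0.1274, 0.0141, -0.9918, 0.9625], [0.0, 0.0, 0.0, 1.0]]}
{'camera_matrix': [[430.6368, 0.0, 319.3993], [0.0, 430.6368, 200.4324], [0.0, 0.0, 1.0]], 'dist_coeffs': [0.0316, 0.0, 0.0, 0.0, 0.0], 'view': [[0.9159, -0.4014, -0.0094, -0.3468], [-0.2135, -0.467, -0.8581, 0.2974], [0.34, 0.7879, -0.5134, 0.5946], [0.0, 0.0, 0.0, 1.0]]}
```

View pics/top0.png

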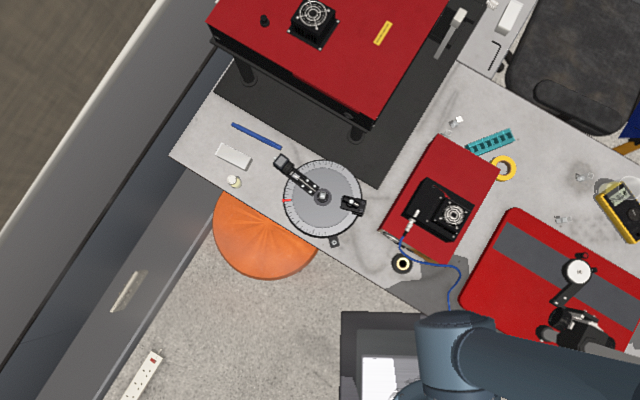

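View pics/side0.png

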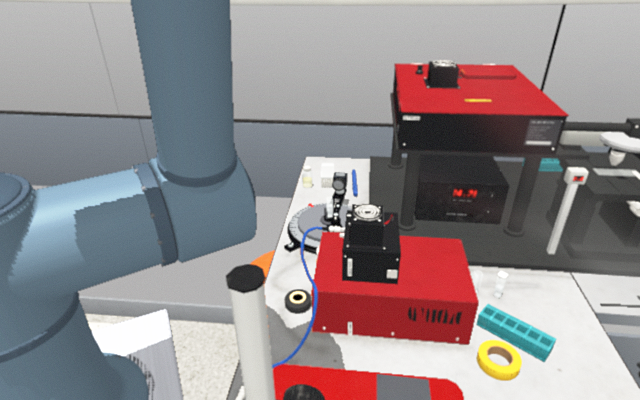

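```bash
cat > h.py <<'E'
from station import env,cams
import cv2,numpy as np
def ray(n,u,v):
    p=cams.camera_params(n);K=np.array(p["camera_matrix"]);d=np.array(p["dist_coeffs"]);V=np.array(p["view"])
    q=cv2.undistortPoints(np.array([[[u,v]]],float),K,d)[0,0];R=V[:3,:3];t=V[:3,3]
    return -R.T@t,R.T@np.array([q[0],q[1],1])
def onz(n,u,v,z):
    c,r=ray(n,u,v);return c+r*(z-c[2])/r[2]
def proj(n,P):
    p=cams.camera_params(n);V=np.array(p["view"]);
    return cv2.projectPoints(np.array(P,float).reshape(-1,3),cv2.Rodrigues(V[:3,:3])[0],V[:3,3],np.array(p["camera_matrix"]),np.array(p["dist_coeffs"]))[0][:,0]
def crop(n,u0,u1,v0,v1,k,name):
    im=cams.read_camera(n);c=cv2.resize(im[v0:v1,u0:u1],None,fx=k,fy=k,interpolation=cv2.INTER_CUBIC);cv2.imwrite("pics/"+name,c[...,::-1]);return im
E
python3 - <<'E'
from h import *
im=crop("top",210,380,120,260,4.5,"t1.png");np.save("t.npy",im)
im=crop("side",270,430,150,280,5,"s1.png")
for u,v in((322,198),(441,320),(347,205)): print(onz("top",u,v,0.02).round(3))
E
```

```text
[0.514 0.262 0.02 ]
[ 0.239 -0.017  0.02 ]
[0.499 0.203 0.02 ]
```

View pics/t1.png

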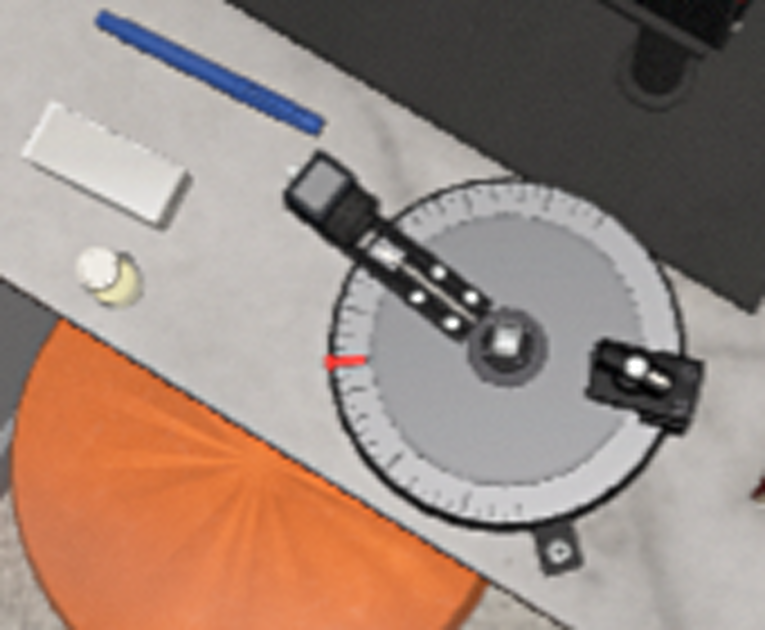

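View pics/s1.png

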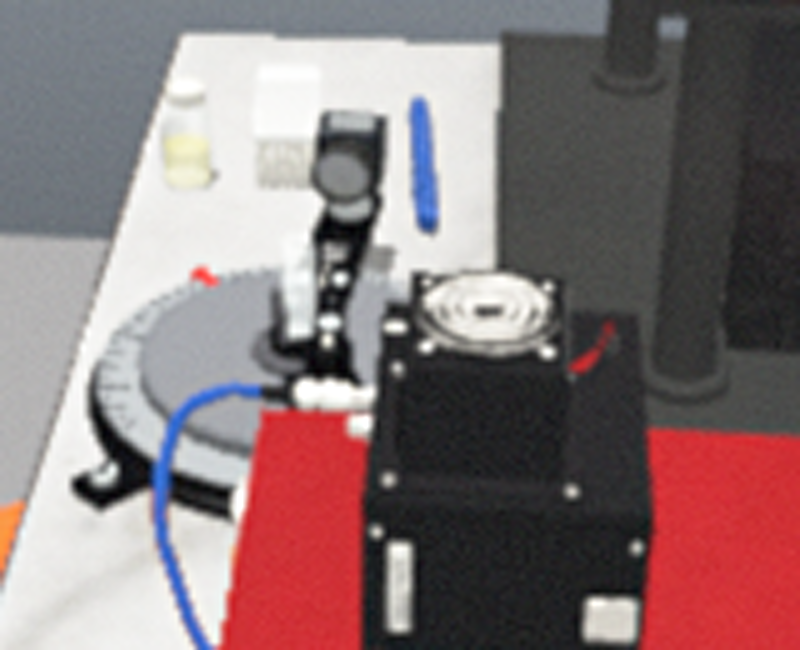

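Run:
```python
from h import *
from scipy.optimize import least_squares
im=np.load("t.npy")
# red
hsv=cv2.cvtColor(im,cv2.COLOR_RGB2HSV)
m=((hsv[...,0]<8)|(hsv[...,0]>172))&(hsv[...,1]>140)&(hsv[...,2]>110)
m[:, :275]=0;m[:,300:]=0;m[:190]=0;m[215:]=0
ys,xs=np.nonzero(m);print("red px",xs.mean(),ys.mean(),len(xs)); red=onz("top",xs.mean(),ys.mean(),.019)
# disc center: cuvette top
cu=onz("top",210+510/4.5,120+333/4.5,.081)
# outer rim points in crop
P=[(328,352),(687,352),(507,175),(507,530),(640,232),(380,480)]
pts=np.array([onz("top",210+(u)/4.5-.4,120+v/4.5-.4,.016)[:2] for u,v in P])
r=least_squares(lambda c:np.hypot(*(pts-c[:2]).T)-c[2],[.51,.26,.096]);print("rim fit",r.x,r.fun.round(4)," cuv",cu.round(4),"red",red.round(4))
c=r.x[:2]
d=red[:2]-c;print("red r, ang",np.hypot(*d),np.degrees(np.arctan2(d[1],d[0])))
# knob region enhanced
k=im[185:225,335:375].astype(float);k=np.clip(k*2.5,0,255).astype(np.uint8)
cv2.imwrite("pics/k1.png",cv2.resize(k,None,fx=14,fy=14,interpolation=cv2.INTER_CUBIC)[...,::-1])
k=im[145:195,265:325].astype(float);k=np.clip(k*2.,0,255).astype(np.uint8)
cv2.imwrite("pics/d1.png",cv2.resize(k,None,fx=12,fy=12,interpolation=cv2.INTER_CUBIC)[...,::-1])
```

```text
red px 286.0 199.78947368421052 19
rim fit [0.51549479 0.2615193  0.0950427 ] [-0.0002 -0.     -0.0002 -0.0004  0.0003  0.0006]  cuv [0.5145 0.2594 0.081 ] red [0.5075 0.3475 0.019 ]
red r, ang 0.08633167045200481 95.32155017146725
```

View pics/k1.png

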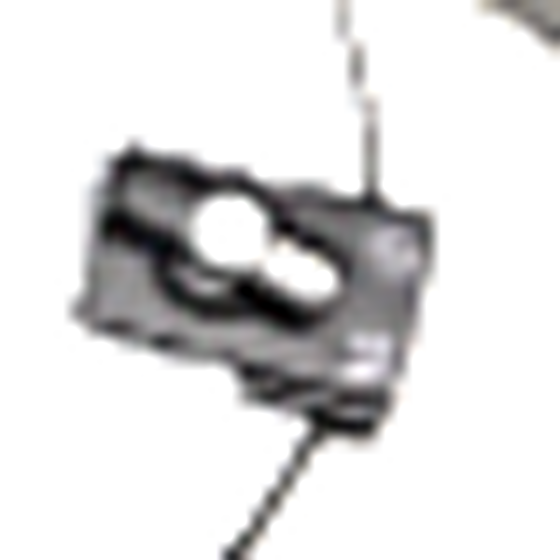

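View pics/d1.png

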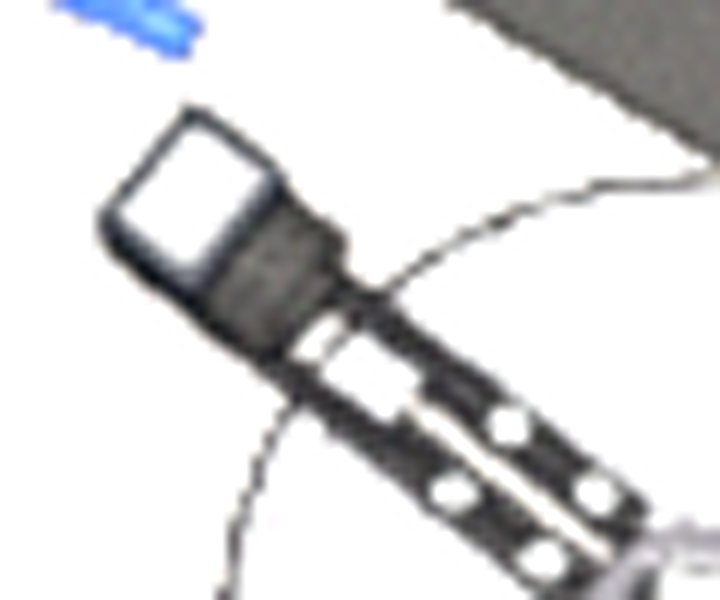

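```bash
cat > ov.py <<'E'
from h import *
import sys
def box(c,phi,x0,x1,y0,y1,z):
    R=np.array([[np.cos(phi),-np.sin(phi)],[np.sin(phi),np.cos(phi)]])
    return [list(c+R@np.array(p))+[z] for p in((x0,y0),(x1,y0),(x1,y1),(x0,y1))]
def overlay(im,u0,u1,v0,v1,k,gain,polys,name,n="top"):
    c=np.clip(im[v0:v1,u0:u1].astype(float)*gain,0,255).astype(np.uint8)
    c=cv2.resize(c,None,fx=k,fy=k,interpolation=cv2.INTER_CUBIC)[...,::-1].copy()
    for P,col in polys:
        q=(proj(n,P)-[u0,v0]+.5)*k
        cv2.polylines(c,[np.round(q).astype(int)],True,col,1)
    cv2.imwrite("pics/"+name,c)
E
python3 - <<'E'
from ov import *
im=np.load("t.npy");c=np.array([.5155,.2600])
pol=[]
phi=np.radians(-103)
t=np.linspace(0,2*np.pi,90)
circ=lambda ctr,r,z:np.c_[ctr[0]+r*np.cos(t),ctr[1]+r*np.sin(t),0*t+z]
pol+= [(circ(c,.096,.016),(0,255,0)),(circ(c,.072,.024),(0,255,255))]
pol+=[(box(c,phi,.046,.102,-.019,.019,.046),(255,0,0)),(box(c,phi,.046,.102,-.019,.019,.016),(255,255,0))]
k=c+.066*np.array([np.cos(phi),np.sin(phi)])
pol+=[(box(k,phi,-.02,.02,-.0065,.0065,.082),(0,0,255))]
pol+=[(box(c,0,-.007,.007,-.007,.007,.081),(0,0,255))]
for a in (135,):
    a=np.radians(a); 
overlay(im,275,375,155,245,7.5,1.8,pol,"ov1.png")
E
```

```text
(no output)
```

View pics/ov1.png

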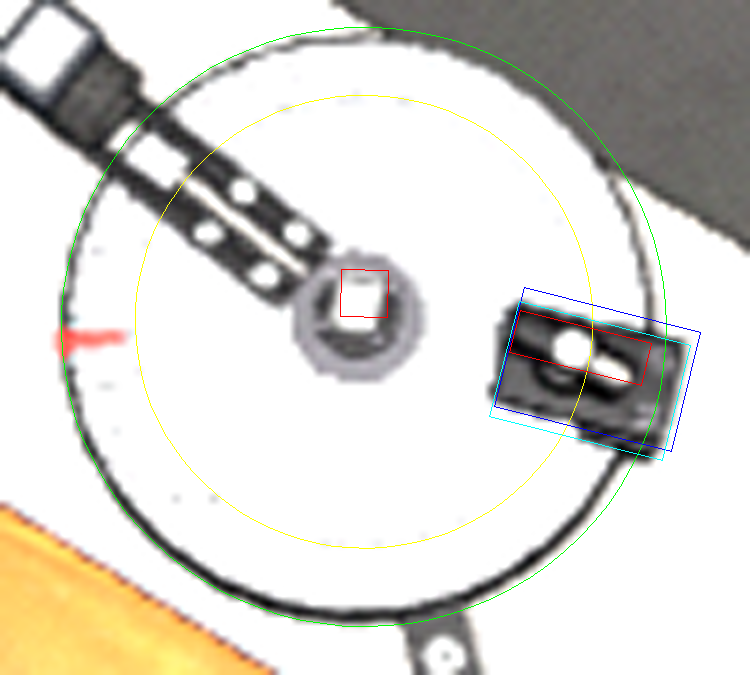

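Run:
```python
from ov import *
im=np.load("t.npy");c=np.array([.5155,.2617])
k=(255*(im/255.)**.45).astype(np.uint8)
phi=np.radians(-103)
kk=c+.066*np.array([np.cos(phi),np.sin(phi)])
overlay(k,337,373,188,222,20,1.,[],"k2.png")
overlay(k,337,373,188,222,20,1.,[(box(c,phi,.046,.102,-.019,.019,.046),(255,0,0)),(box(kk,phi,-.02,.02,-.0065,.0065,.082),(0,0,255))],"k3.png")
```

```text
(no output)
```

View pics/k2.png

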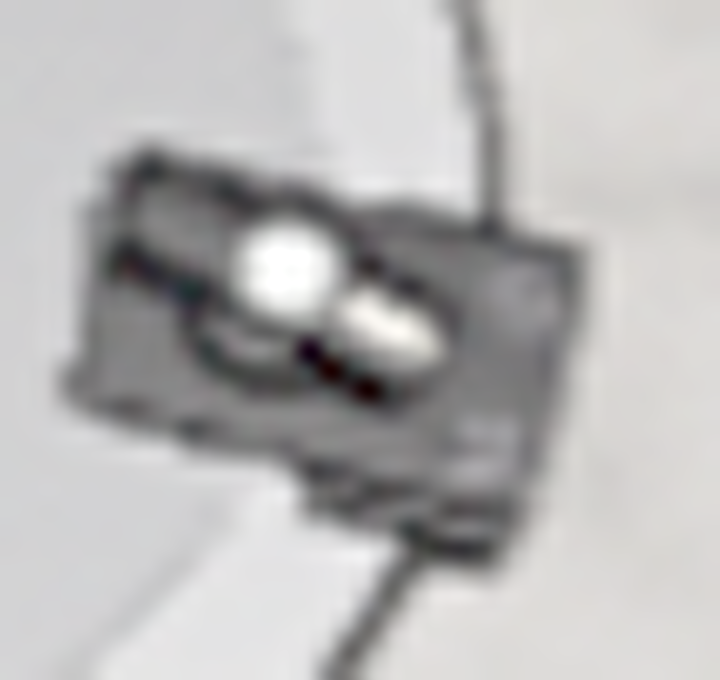

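View pics/k3.png

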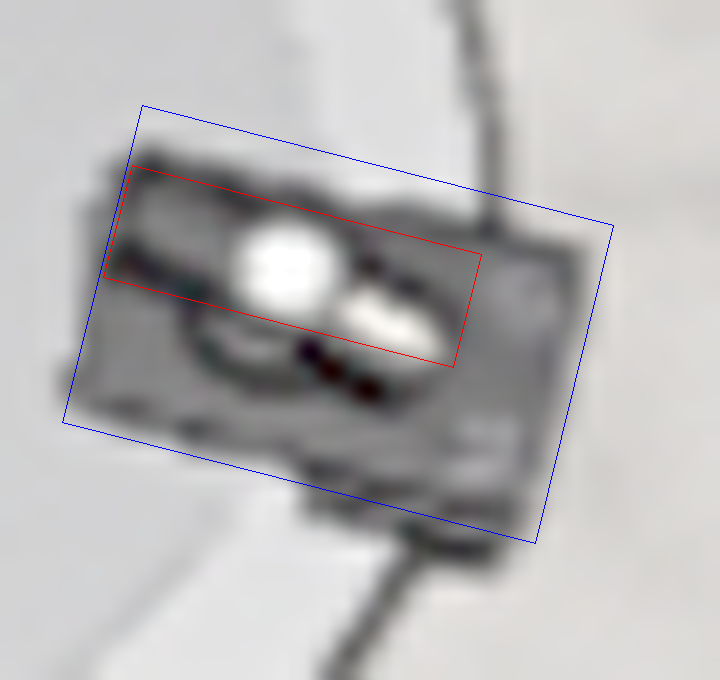

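Run:
```python
from ov import *
im=np.load("t.npy")
def tri(a,b):
    c1,r1=ray("top",*a);c2,r2=ray("side",*b);r1/=np.linalg.norm(r1);r2/=np.linalg.norm(r2)
    A=np.c_[r1,-r2];s=np.linalg.lstsq(A,c2-c1,rcond=None)[0];p,q=c1+s[0]*r1,c2+s[1]*r2
    return ((p+q)/2).round(3),np.linalg.norm(p-q).round(4)
print("fan",tri((453,215),(367.6,212)))
print("hub",onz("top",337+290/20-.5,188+267/20-.5,.082))
a=onz("top",337+345/20-.5,188+300/20-.5,.082);b=onz("top",337+440/20-.5,188+355/20-.5,.082);d=b-a;print("stripe ang",np.degrees(np.arctan2(d[1],d[0])),a,b)
# detector top corners from d1 (12x, origin 265,145)
D=[(190,110),(280,180),(195,290),(105,215)]
Q=np.array([onz("top",265+u/12-.5,145+v/12-.5,.08)[:2] for u,v in D]);print(Q.round(4),Q.mean(0))
c=np.array([.5155,.2617]);d=Q.mean(0)-c;print(np.hypot(*d),np.degrees(np.arctan2(d[1],d[0])))
cv2.imwrite("pics/t2.png",cv2.resize(im[0:300,180:540],None,fx=2.2,fy=2,)[...,::-1]);crop("side",260,560,40,370,1.8,"s2.png")
```

```text
fan (array([0.463, 0.009, 0.206]), np.float64(0.003))
hub [0.50048948 0.19763517 0.082     ]
stripe ang -118.98984062861985 [0.49695051 0.19148012 0.082     ] [0.49106997 0.18086691 0.082     ]
[[0.6044 0.3588]
 [0.5913 0.3414]
 [0.5698 0.3566]
 [0.5838 0.3741]] [0.58732431 0.35770964]
0.11990239090496915 53.20003103343501
```

View pics/t2.png

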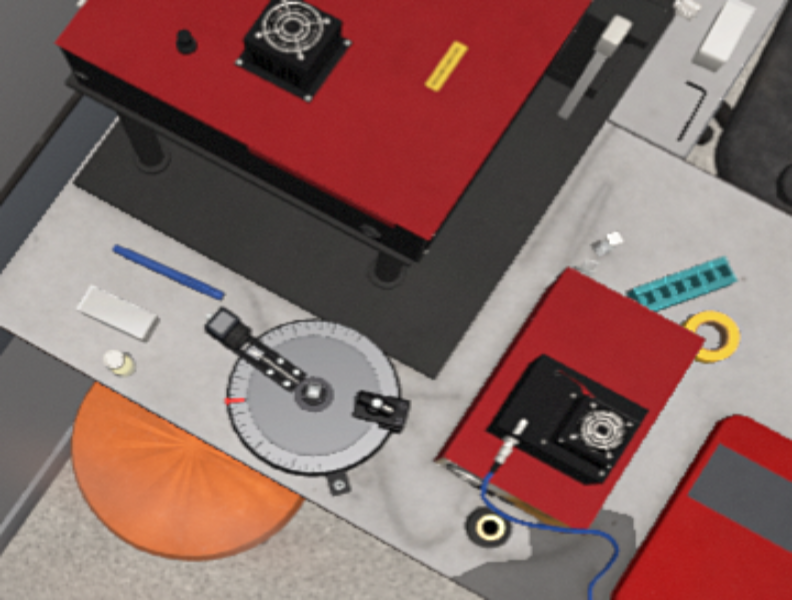

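View pics/s2.png

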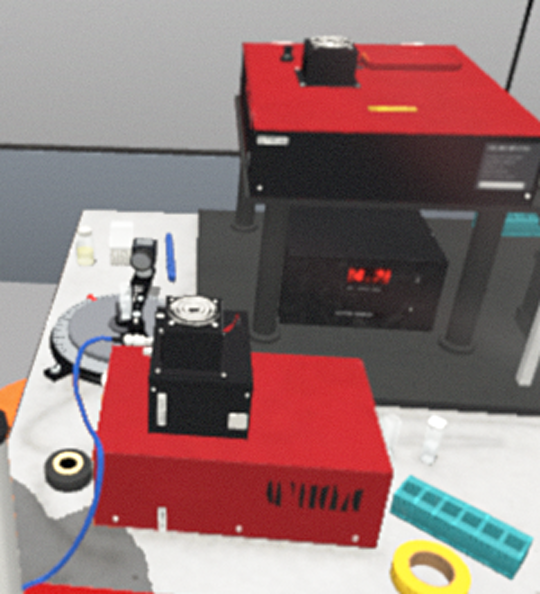

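```bash
cat >> h.py <<'E'
def tri(a,b):
    c1,r1=ray("top",*a);c2,r2=ray("side",*b);r1/=np.linalg.norm(r1);r2/=np.linalg.norm(r2)
    A=np.c_[r1,-r2];s=np.linalg.lstsq(A,c2-c1,rcond=None)[0];p,q=c1+s[0]*r1,c2+s[1]*r2
    return ((p+q)/2).round(3),np.linalg.norm(p-q).round(4)
from scipy.spatial.transform import Rotation as Ro
def state():
    s=env.sense();R=Ro.from_rotvec(s["eef_rot"]).as_matrix()
    yaw=np.degrees(np.arctan2(R[1,0],R[0,0]));return s,R,yaw
def rep():
    s,R,yaw=state()
    print("t%.2f"%s["clock"],"tcp",np.array(s["ee_pos"]).round(4),"yaw %.2f"%yaw,"zax",R[:,2].round(3),"F",np.array(s["force"]).round(1),"M",np.array(s["moment"]).round(3),"op %.3f"%s["opening"],"q",np.array(s["joint_positions"]).round(2))
def plan(start,wps,clos):
    # start: x,y,z,yaw(deg) ; wps: list (x,y,z,yaw,nrows); prints rows
    cur=np.array(start,float);rows=[]
    for w in wps:
        n=w[4];s0=cur.copy()
        for i in range(n):
            tgt=s0+(np.array(w[:4])-s0)*(i+1)/n
            y=np.radians(cur[3]);d=tgt[:3]-cur[:3]
            tx=np.array([np.cos(y),np.sin(y)]);ty=np.array([np.sin(y),-np.cos(y)])
            sx,sy,sz=np.round([d[:2]@tx,d[:2]@ty,-d[2]],4);tr=np.round(-np.radians(tgt[3]-cur[3]),3)
            rows.append([clos,float(sx),float(sy),float(sz),float(tr)])
            cur[:2]+=sx*tx+sy*ty;cur[2]-=sz;cur[3]-=np.degrees(tr)
    for i in range(0,len(rows),5):print(rows[i:i+5])
    print("end",cur.round(4))
E
python3 - <<'E'
from h import *
print("shelf corner",tri((375,117),(399,111)))
print("post",tri((578,271),(245,280)))
rep()
plan([.189,-.622,.304,16.88],[(.40,-.25,.36,61,14),(.5005,.1976,.34,61,16)],0)
plan([.5005,.1976,.34,61],[(.5005,.1976,.128,61,10)],0)
E
```

```text
shelf corner (array([0.621, 0.173, 0.291]), np.float64(0.0067))
post (array([ 0.3  , -0.165,  0.29 ]), np.float64(0.1273))
t0.25 tcp [ 0.1888 -0.6218  0.3034] yaw 16.89 zax [-0.     0.001 -1.   ] F [-0.4  0.1  0.1] M [ 0.003  0.    -0.007] op 1.004 q [-1.45  0.25  1.56 -0.    1.34 -0.17]
[[0, 0.0221, -0.0211, -0.004, -0.055], [0, 0.0233, -0.0197, -0.004, -0.055], [0, 0.0243, -0.0185, -0.004, -0.055], [0, 0.0253, -0.0172, -0.004, -0.055], [0, 0.0262, -0.0157, -0.004, -0.055]]
[[0, 0.027, -0.0142, -0.004, -0.055], [0, 0.0278, -0.0128, -0.004, -0.055], [0, 0.0284, -0.0112, -0.004, -0.055], [0, 0.029, -0.0096, -0.004, -0.055], [0, 0.0295, -0.008, -0.004, -0.055]]
[[0, 0.0299, -0.0064, -0.004, -0.055], [0, 0.0301, -0.0047, -0.004, -0.055], [0, 0.0304, -0.003, -0.004, -0.055], [0, 0.0306, -0.0014, -0.004, -0.055], [0, 0.0275, -0.0081, 0.0013, -0.0]]
[[0, 0.0275, -0.008, 0.0012, -0.0], [0, 0.0275, -0.0081, 0.0012, -0.0], [0, 0.0275, -0.0081, 0.0013, -0.0], [0, 0.0275, -0.0081, 0.0013, -0.0], [0, 0.0276, -0.008, 0.0012, -0.0]]
[[0, 0.0275, -0.0081, 0.0012, -0.0], [0, 0.0275, -0.0081, 0.0013, -0.0], [0, 0.0275, -0.008, 0.0013, -0.0], [0, 0.0275, -0.0081, 0.0012, -0.0], [0, 0.0275, -0.0081, 0.0012, -0.0]]
[[0, 0.0275, -0.0081, 0.0013, -0.0], [0, 0.0275, -0.008, 0.0013, -0.0], [0, 0.0275, -0.0081, 0.0012, -0.0], [0, 0.0275, -0.0081, 0.0012, -0.0], [0, 0.0276, -0.008, 0.0013, -0.0]]
end [ 0.5006  0.1976  0.34   60.9978]
[[0, 0.0, 0.0, 0.0212, -0.0], [0, 0.0, 0.0, 0.0212, -0.0], [0, 0.0, 0.0, 0.0212, -0.0], [0, 0.0, 0.0, 0.0212, -0.0], [0, 0.0, 0.0, 0.0212, -0.0]]
[[0, 0.0, 0.0, 0.0212, -0.0], [0, 0.0, 0.0, 0.0212, -0.0], [0, 0.0, 0.0, 0.0212, -0.0], [0, 0.0, 0.0, 0.0212, -0.0], [0, 0.0, 0.0, 0.0212, -0.0]]
end [ 0.5005  0.1976  0.128  61.    ]
```

{"fn": "step_arm", "kwargs": {
  "targets": [
    [0,0.0221,-0.0211,-0.004,-0.055],
    [0,0.0233,-0.0197,-0.004,-0.055],
    [0,0.0243,-0.0185,-0.004,-0.055],
    [0,0.0253,-0.0172,-0.004,-0.055],
    [0,0.0262,-0.0157,-0.004,-0.055]
  ]
}}

```text
clock: 0.67
ee_pos: [0.2646, -0.4877, 0.3239]
eef_rot: [-3.014, -0.886, -0.0]
force: [-0.4, -0.3, 0.5]
opening: 1.0
```

{"fn": "step_arm", "kwargs": {
  "targets": [
    [0,0.027,-0.0142,-0.004,-0.055],
    [0,0.0278,-0.0128,-0.004,-0.055],
    [0,0.0284,-0.0112,-0.004,-0.055],
    [0,0.029,-0.0096,-0.004,-0.055],
    [0,0.0295,-0.008,-0.004,-0.055]
  ]
}}

```text
clock: 1.08
ee_pos: [0.34, -0.3548, 0.3441]
eef_rot: [2.864, 1.291, 0.0]
force: [0.8, -0.3, 0.4]
opening: 0.998
```

{"fn": "step_arm", "kwargs": {
  "targets": [
    [0,0.0299,-0.0064,-0.004,-0.055],
    [0,0.0301,-0.0047,-0.004,-0.055],
    [0,0.0304,-0.003,-0.004,-0.055],
    [0,0.0306,-0.0014,-0.004,-0.055],
    [0,0.0275,-0.0081,0.0013,0.0]
  ]
}}

```text
clock: 1.5
ee_pos: [0.4073, -0.2208, 0.3599]
eef_rot: [2.703, 1.597, 0.002]
force: [1.0, -0.3, -0.2]
opening: 0.994
```

```bash
python3 -c "
from h import *
rep();im=crop('side',0,640,0,400,1.2,'s3.png')"
```

```text
t1.50 tcp [ 0.4073 -0.2208  0.3599] yaw 61.14 zax [ 0.002 -0.001 -1.   ] F [ 1.  -0.3 -0.2] M [-0.014 -0.085 -0.   ] op 0.994 q [-0.74 -0.26  1.96  0.    1.44 -0.24]
```

View pics/s3.png

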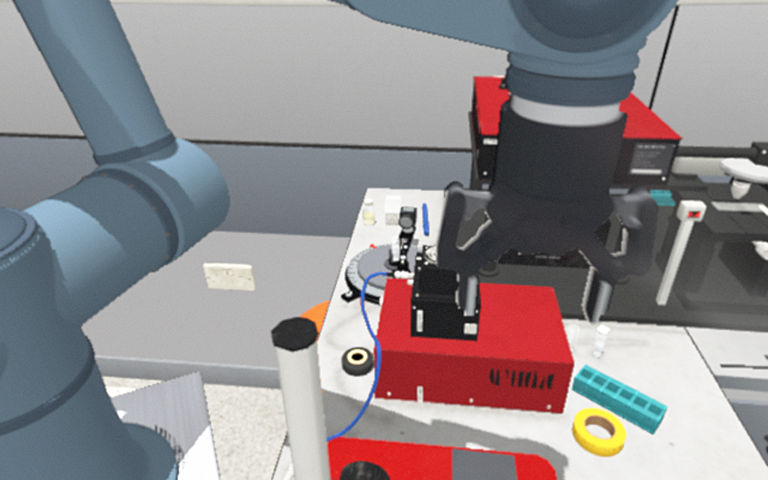

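{"fn": "step_arm", "kwargs": {
  "targets": [
    [0,0.0275,-0.008,0.0012,0.0],
    [0,0.0275,-0.0081,0.0012,0.0],
    [0,0.0275,-0.0081,0.0013,0.0],
    [0,0.0275,-0.0081,0.0013,0.0],
    [0,0.0276,-0.008,0.0012,0.0]
  ]
}}

```text
clock: 1.97
ee_pos: [0.4375, -0.0807, 0.3523]
eef_rot: [2.707, 1.594, 0.0]
force: [0.2, 0.1, -0.5]
opening: 1.0
```

{"fn": "step_arm", "kwargs": {
  "targets": [
    [0,0.0275,-0.0081,0.0012,0.0],
    [0,0.0275,-0.0081,0.0013,0.0],
    [0,0.0275,-0.008,0.0013,0.0],
    [0,0.0275,-0.0081,0.0012,0.0],
    [0,0.0275,-0.0081,0.0012,0.0]
  ]
}}

```text
clock: 2.38
ee_pos: [0.4688, 0.0593, 0.3462]
eef_rot: [2.707, 1.595, 0.0]
force: [-0.7, 0.4, 0.7]
opening: 0.999
```

{"fn": "step_arm", "kwargs": {
  "targets": [
    [0,0.0275,-0.0081,0.0013,0.0],
    [0,0.0275,-0.008,0.0013,0.0],
    [0,0.0275,-0.0081,0.0012,0.0],
    [0,0.0275,-0.0081,0.0012,0.0],
    [0,0.0276,-0.008,0.0013,0.0]
  ]
}}

```text
clock: 2.8
ee_pos: [0.5003, 0.1992, 0.3398]
eef_rot: [2.707, 1.595, 0.0]
force: [0.6, -1.3, -0.2]
opening: 0.998
```

{"fn": "step_arm", "kwargs": {
  "targets": [
    [100,0,0,0.03,0],
    [100,0,0,0.03,0],
    [100,0,0,0.03,0],
    [100,0,0,0.02,0],
    [100,0,0,0,0]
  ]
}}

```text
clock: 3.22
ee_pos: [0.4974, 0.1972, 0.2246]
eef_rot: [-2.704, -1.593, 0.015]
force: [-1.4, 0.1, -1.0]
opening: 0.604
```

```bash
python3 -c "
from h import *
rep();im=crop('side',150,550,0,300,2,'s4.png');im=crop('top',200,500,80,300,2.6,'t4.png')"
```

```text
t3.22 tcp [0.4974 0.1972 0.2246] yaw 61.01 zax [-0.01  -0.002 -1.   ] F [-1.4  0.1 -1. ] M [0.033 0.078 0.037] op 0.604 q [ 0.17  0.07  1.91 -0.    1.17  0.67]
```

View pics/s4.png

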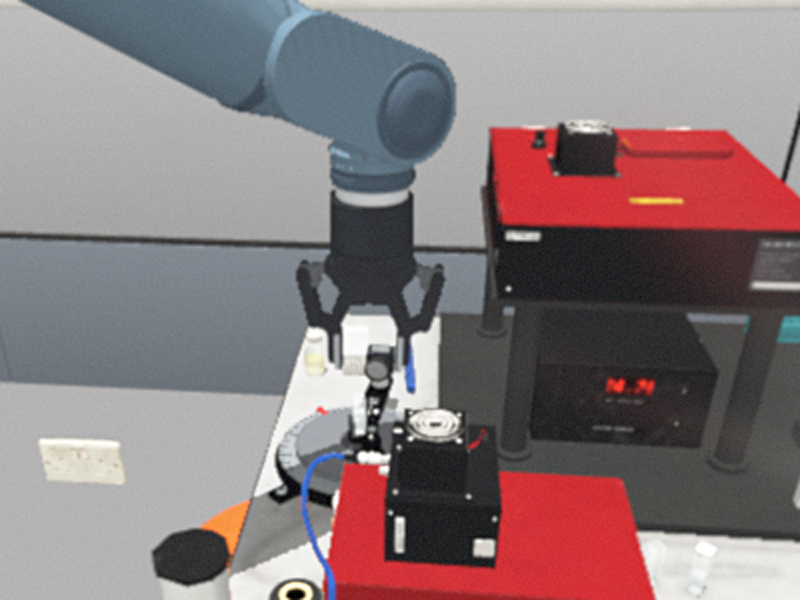

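View pics/t4.png

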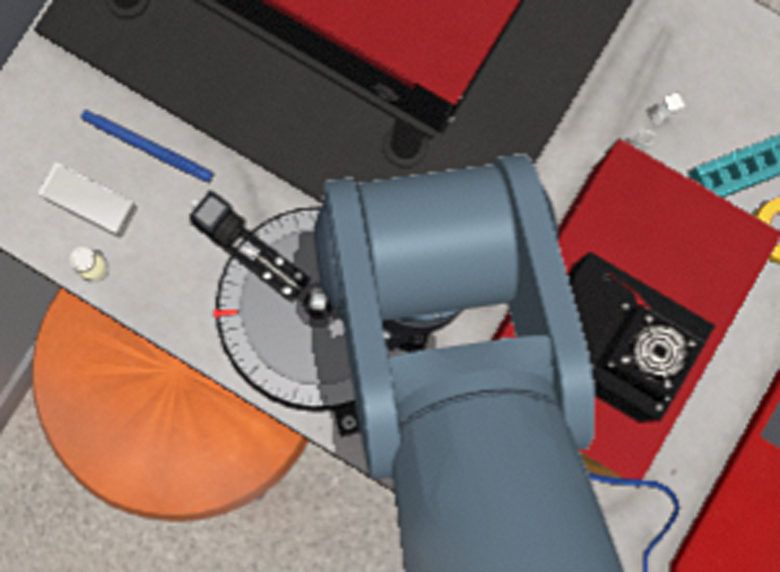

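{"fn": "step_arm", "kwargs": {
  "targets": [
    [100,0,0,0.02,0],
    [100,0,0,0.02,0],
    [100,0,0,0.02,0],
    [100,0,0,0.01,0],
    [100,0,0,0,0]
  ]
}}

```text
clock: 3.73
ee_pos: [0.5, 0.1976, 0.1594]
eef_rot: [-2.706, -1.594, 0.002]
force: [-0.1, 0.8, 0.5]
opening: 0.606
```

```bash
python3 -c "
from h import *
rep();im=crop('side',250,430,120,270,4,'s5.png')"
```

```text
t3.73 tcp [0.5    0.1976 0.1594] yaw 61.00 zax [-0.002 -0.    -1.   ] F [-0.1  0.8  0.5] M [-0.035 -0.003  0.024] op 0.606 q [0.17 0.17 1.94 0.   1.04 0.67]
```

View pics/s5.png

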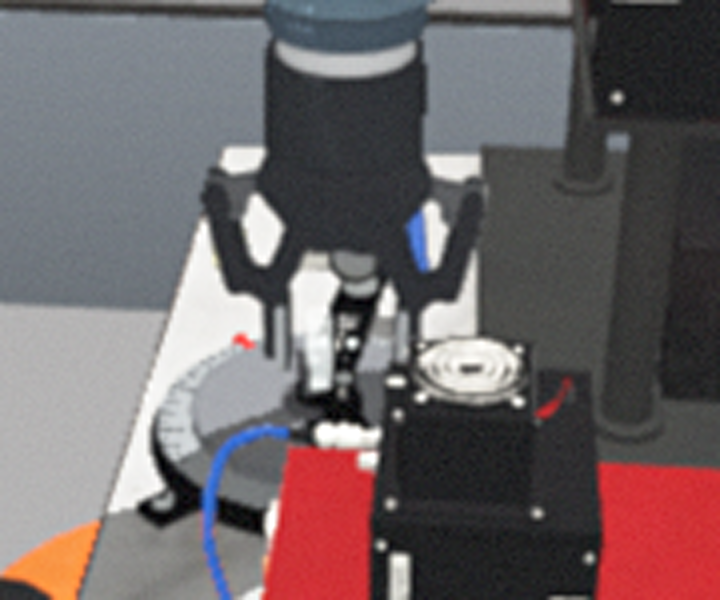

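{"fn": "step_arm", "kwargs": {
  "targets": [
    [100,0,0,0.016,0],
    [100,0,0,0.016,0],
    [255,0,0,0,0],
    [255,0,0,0,0],
    [255,0,0,0,0]
  ]
}}

```text
clock: 4.2
ee_pos: [0.5015, 0.1979, 0.1298]
eef_rot: [2.706, 1.594, 0.005]
force: [0.0, -0.7, -0.1]
opening: 0.186
```

{"fn": "step_arm", "kwargs": {
  "targets": [
    [255,0,0,0,0],
    [255,0,0,0,0],
    [255,0,0,0,0],
    [255,0,0,0,0],
    [255,0,0,0,0]
  ]
}}

```text
clock: 4.62
ee_pos: [0.5012, 0.1981, 0.13]
eef_rot: [2.706, 1.595, 0.004]
force: [-3.5, 0.7, 6.3]
opening: 0.138
```

```bash
python3 -c "
from h import *
rep()"
```

```text
t4.62 tcp [0.5012 0.1981 0.13  ] yaw 61.05 zax [ 0.002  0.001 -1.   ] F [-3.5  0.7  6.3] M [0.135 0.445 0.164] op 0.138 q [0.17 0.22 1.94 0.   0.98 0.67]
```

{"fn": "step_arm", "kwargs": {
  "targets": [
    [255,0,0,0,-0.04],
    [255,0,0,0,-0.04],
    [255,0,0,0,-0.04],
    [255,0,0,0,-0.04],
    [255,0,0,0,-0.04]
  ]
}}

```text
clock: 5.03
ee_pos: [0.5011, 0.1982, 0.13]
eef_rot: [2.533, 1.858, 0.004]
force: [-3.4, 1.0, 7.2]
opening: 0.138
```

```bash
python3 -c "
from h import *
rep()"
```

```text
t5.03 tcp [0.5011 0.1982 0.13  ] yaw 72.52 zax [ 0.002  0.001 -1.   ] F [-3.4  1.   7.2] M [ 0.139  0.538 -0.251] op 0.138 q [0.17 0.22 1.94 0.   0.98 0.47]
```

{"fn": "step_arm", "kwargs": {
  "targets": [
    [255,0,0,0,-0.06],
    [255,0,0,0,-0.06],
    [255,0,0,0,-0.06],
    [255,0,0,0,-0.06],
    [255,0,0,0,-0.06]
  ]
}}

```text
clock: 5.45
ee_pos: [0.501, 0.1982, 0.13]
eef_rot: [2.226, 2.217, 0.003]
force: [-4.4, 1.6, 7.8]
opening: 0.137
```

```bash
python3 -c "
from h import *
rep()"
```

```text
t5.45 tcp [0.501  0.1982 0.13  ] yaw 89.75 zax [ 0.001  0.001 -1.   ] F [-4.4  1.6  7.8] M [ 0.177  0.732 -0.377] op 0.137 q [0.17 0.22 1.94 0.   0.98 0.17]
```

{"fn": "step_arm", "kwargs": {
  "targets": [
    [255,0,0,0,-0.1],
    [255,0,0,0,-0.1],
    [255,0,0,0,-0.1],
    [255,0,0,0,-0.1],
    [255,0,0,0,-0.1]
  ]
}}

```text
clock: 5.87
ee_pos: [0.5007, 0.1982, 0.13]
eef_rot: [-1.606, -2.7, -0.002]
force: [-5.1, 0.7, 9.5]
opening: 0.143
```

```bash
python3 -c "
from h import *
rep()"
```

```text
t5.87 tcp [0.5007 0.1982 0.13  ] yaw 118.51 zax [ 0.001  0.001 -1.   ] F [-5.1  0.7  9.5] M [ 0.099  0.939 -0.29 ] op 0.143 q [ 0.17  0.22  1.94  0.    0.98 -0.33]
```

{"fn": "step_arm", "kwargs": {
  "targets": [
    [255,0,0,0,-0.1],
    [255,0,0,0,-0.1],
    [255,0,0,0,-0.1],
    [255,0,0,0,-0.1],
    [255,0,0,0,-0.1]
  ]
}}

```text
clock: 6.28
ee_pos: [0.5006, 0.198, 0.13]
eef_rot: [-0.888, -3.013, -0.001]
force: [-6.5, -1.0, 10.3]
opening: 0.143
```

```bash
python3 -c "
from h import *
rep()"
```

```text
t6.28 tcp [0.5006 0.198  0.13  ] yaw 147.16 zax [-0.     0.001 -1.   ] F [-6.5 -1.  10.3] M [-0.014  1.109 -0.305] op 0.143 q [ 0.17  0.22  1.94  0.    0.98 -0.83]
```

```bash
python3 -c "
from h import *
plan([.5005,.1976,.128,147],[(.5005,.1976,.20,147,4),(.5873,.3577,.20,53.2,15)],60)
"
```

```text
[[60, 0.0, 0.0, -0.018, -0.0], [60, 0.0, 0.0, -0.018, -0.0], [60, 0.0, 0.0, -0.018, -0.0], [60, 0.0, 0.0, -0.018, -0.0], [60, 0.001, 0.0121, -0.0, 0.109]]
[[60, 0.0022, 0.0119, -0.0, 0.109], [60, 0.0036, 0.0116, -0.0, 0.109], [60, 0.0048, 0.0112, -0.0, 0.11], [60, 0.006, 0.0106, -0.0, 0.109], [60, 0.0071, 0.0098, -0.0, 0.109]]
[[60, 0.0081, 0.009, -0.0, 0.109], [60, 0.0091, 0.0081, -0.0, 0.109], [60, 0.0099, 0.007, -0.0, 0.109], [60, 0.0106, 0.006, -0.0, 0.109], [60, 0.0112, 0.0047, -0.0, 0.11]]
[[60, 0.0116, 0.0035, -0.0, 0.109], [60, 0.0119, 0.0022, -0.0, 0.109], [60, 0.0121, 0.0009, -0.0, 0.109], [60, 0.0122, -0.0005, -0.0, 0.109]]
end [ 0.5873  0.3577  0.2    53.2068]
```

{"fn": "step_arm", "kwargs": {
  "targets": [
    [150,0,0,0,0],
    [150,0,0,0,0],
    [150,0,0,0,0],
    [150,0,0,-0.01,0],
    [150,0,0,-0.02,0]
  ]
}}

```text
clock: 6.7
ee_pos: [0.4987, 0.1974, 0.1564]
eef_rot: [-0.893, -3.007, 0.004]
force: [0.6, 0.5, 1.8]
opening: 0.412
```

{"fn": "step_arm", "kwargs": {
  "targets": [
    [150,0,0,-0.02,0],
    [150,0,0,-0.02,0],
    [100,0,0,-0.01,0],
    [60,0,0,0,0],
    [60,0,0,0,0]
  ]
}}

```text
clock: 7.12
ee_pos: [0.5004, 0.1977, 0.2082]
eef_rot: [0.894, 3.011, 0.001]
force: [0.2, -0.1, 0.6]
opening: 0.763
```

```bash
python3 -c "
from h import *
rep()
plan([.5005,.1976,.208,147],[(.5873,.3577,.20,53.2,15)],60)
"
```

```text
t7.12 tcp [0.5004 0.1977 0.2082] yaw 146.94 zax [ 0.001  0.    -1.   ] F [ 0.2 -0.1  0.6] M [-0.057  0.021 -0.031] op 0.763 q [ 0.17  0.09  1.92  0.    1.13 -0.83]
[[60, 0.001, 0.0121, 0.0005, 0.109], [60, 0.0022, 0.0119, 0.0006, 0.109], [60, 0.0036, 0.0116, 0.0005, 0.109], [60, 0.0048, 0.0112, 0.0005, 0.11], [60, 0.006, 0.0106, 0.0006, 0.109]]
[[60, 0.0071, 0.0098, 0.0005, 0.109], [60, 0.0081, 0.009, 0.0005, 0.109], [60, 0.0091, 0.0081, 0.0006, 0.109], [60, 0.0099, 0.007, 0.0005, 0.109], [60, 0.0106, 0.006, 0.0005, 0.109]]
[[60, 0.0112, 0.0047, 0.0006, 0.11], [60, 0.0116, 0.0035, 0.0005, 0.109], [60, 0.0119, 0.0022, 0.0005, 0.109], [60, 0.0121, 0.0009, 0.0006, 0.109], [60, 0.0122, -0.0005, 0.0005, 0.109]]
end [ 0.5873  0.3577  0.2    53.2068]
```

{"fn": "step_arm", "kwargs": {
  "targets": [
    [60,0.001,0.0121,0.0005,0.109],
    [60,0.0022,0.0119,0.0006,0.109],
    [60,0.0036,0.0116,0.0005,0.109],
    [60,0.0048,0.0112,0.0005,0.11],
    [60,0.006,0.0106,0.0006,0.109]
  ]
}}

```text
clock: 7.53
ee_pos: [0.5286, 0.2513, 0.2031]
eef_rot: [-1.679, -2.653, 0.004]
force: [-0.4, -0.3, -0.3]
opening: 0.77
```

{"fn": "step_arm", "kwargs": {
  "targets": [
    [60,0.0071,0.0098,0.0005,0.109],
    [60,0.0081,0.009,0.0005,0.109],
    [60,0.0091,0.0081,0.0006,0.109],
    [60,0.0099,0.007,0.0005,0.109],
    [60,0.0106,0.006,0.0005,0.109]
  ]
}}

```text
clock: 7.95
ee_pos: [0.5576, 0.3046, 0.2002]
eef_rot: [-2.331, -2.104, 0.005]
force: [0.4, -0.2, -0.5]
opening: 0.761
```

{"fn": "step_arm", "kwargs": {
  "targets": [
    [60,0.0112,0.0047,0.0006,0.11],
    [60,0.0116,0.0035,0.0005,0.109],
    [60,0.0119,0.0022,0.0005,0.109],
    [60,0.0121,0.0009,0.0006,0.109],
    [60,0.0122,-0.0005,0.0005,0.109]
  ]
}}

```text
clock: 8.37
ee_pos: [0.5866, 0.3579, 0.1973]
eef_rot: [-2.813, -1.398, 0.006]
force: [-0.6, -0.5, 0.2]
opening: 0.767
```

```bash
python3 -c "
from h import *
rep();im=crop('side',200,500,0,260,2.3,'s6.png');im=crop('top',200,440,60,260,2.9,'t6.png')"
```

```text
t8.37 tcp [0.5866 0.3579 0.1973] yaw 52.84 zax [-0.004 -0.001 -1.   ] F [-0.6 -0.5  0.2] M [-0.013 -0.008 -0.027] op 0.767 q [ 0.38  0.43  1.52 -0.    1.19  1.03]
```

View pics/s6.png

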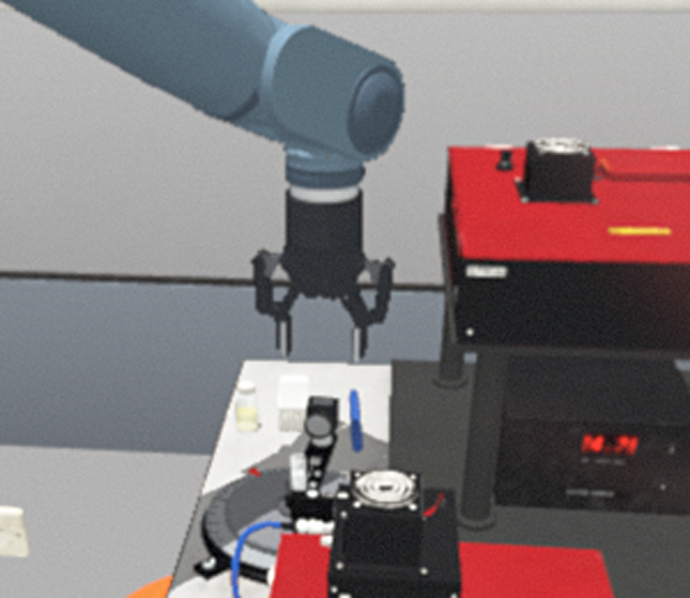

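View pics/t6.png

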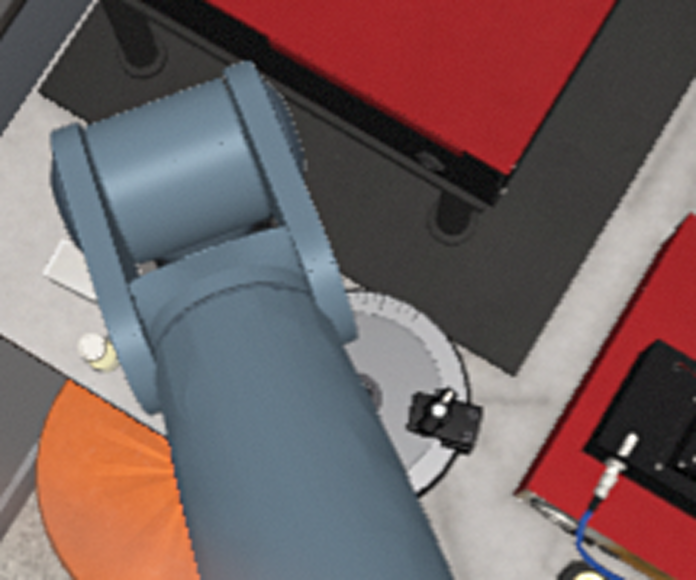

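{"fn": "step_arm", "kwargs": {
  "targets": [
    [60,0,0,0.02,0],
    [60,0,0,0.02,0],
    [60,0,0,0.01,0],
    [60,0,0,0,0],
    [60,0,0,0,0]
  ]
}}

```text
clock: 8.88
ee_pos: [0.5866, 0.3572, 0.1488]
eef_rot: [-2.809, -1.407, 0.004]
force: [0.3, -1.0, 0.7]
opening: 0.763
```

```bash
python3 -c "
from h import *
rep();im=crop('side',270,400,80,220,4.2,'s7.png');im=crop('top',200,440,60,260,2.9,'t7.png')"
```

```text
t8.88 tcp [0.5866 0.3572 0.1488] yaw 53.21 zax [-0.002 -0.001 -1.   ] F [ 0.3 -1.   0.7] M [-0.02  -0.05   0.035] op 0.763 q [ 0.38  0.49  1.54 -0.    1.11  1.02]
```

View pics/s7.png

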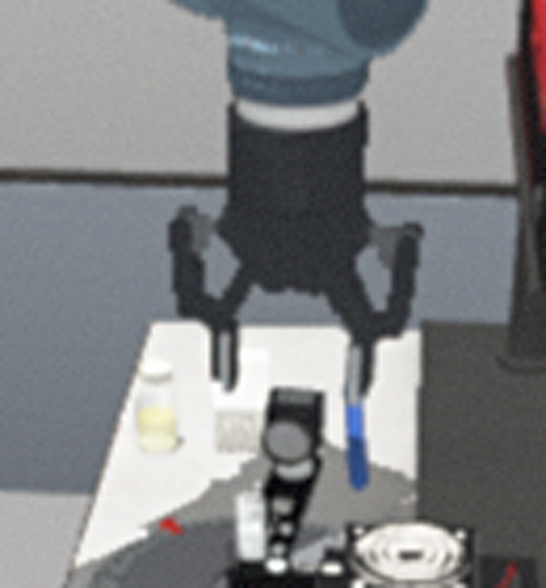

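View pics/t7.png

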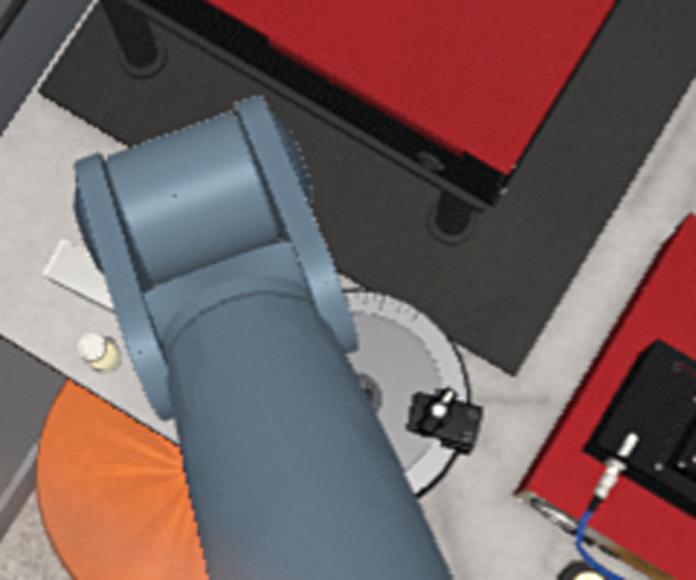

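{"fn": "step_arm", "kwargs": {
  "targets": [
    [60,0,0,0.016,0],
    [60,0,0,0.015,0],
    [60,0,0,0,0],
    [255,0,0,0,0],
    [255,0,0,0,0]
  ]
}}

```text
clock: 9.4
ee_pos: [0.5871, 0.3577, 0.1184]
eef_rot: [-2.809, -1.406, 0.001]
force: [0.2, 0.0, -0.2]
opening: 0.496
```

{"fn": "step_arm", "kwargs": {
  "targets": [
    [255,0,0,0,0],
    [255,0,0,0,0],
    [255,0,0,0,0],
    [255,0,0,0,0],
    [255,0,0,0,0]
  ]
}}

```text
clock: 9.82
ee_pos: [0.5876, 0.3578, 0.1195]
eef_rot: [2.809, 1.406, 0.002]
force: [1.2, -0.8, 0.8]
opening: 0.367
```

```bash
python3 -c "
from h import *
rep();im=crop('side',270,400,80,220,4.2,'s8.png')"
```

```text
t9.82 tcp [0.5876 0.3578 0.1195] yaw 53.17 zax [ 0.001  0.    -1.   ] F [ 1.2 -0.8  0.8] M [-0.144 -0.136  0.218] op 0.367 q [ 0.38  0.53  1.54 -0.    1.06  1.03]
```

View pics/s8.png

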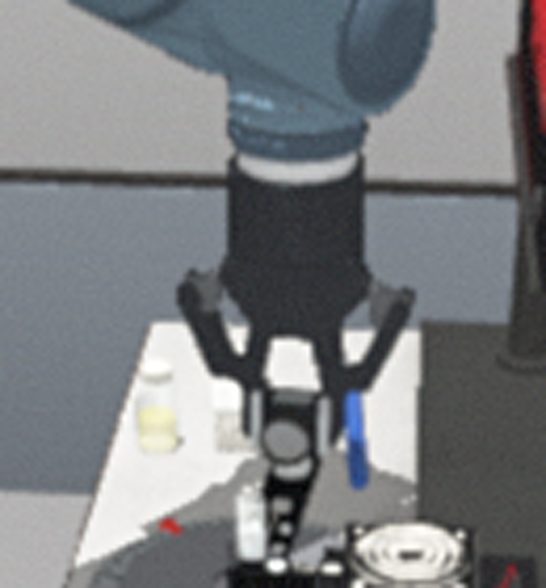

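{"fn": "step_arm", "kwargs": {
  "targets": [
    [255,-7.6e-05,-0.00426,0,-0.0355],
    [255,-7.6e-05,-0.00426,0,-0.0355],
    [255,-7.6e-05,-0.00426,0,-0.0355],
    [255,-7.6e-05,-0.00426,0,-0.0355],
    [255,-7.6e-05,-0.00426,0,-0.0355]
  ]
}}

```text
clock: 10.28
ee_pos: [0.5695, 0.3689, 0.1195]
eef_rot: [2.672, 1.651, 0.001]
force: [1.2, -3.1, 0.8]
opening: 0.365
```

```bash
cat >> h.py <<'E'
def arc(c=(.5155,.2617)):
    rep();s,R,y=state();d=np.array(s["ee_pos"])[:2]-c;print("r %.4f ang %.2f yaw %.2f"%(np.hypot(*d),np.degrees(np.arctan2(d[1],d[0])),y))
E
python3 -c "
from h import *
arc()"
```

```text
t10.28 tcp [0.5695 0.3689 0.1195] yaw 63.42 zax [ 0.001 -0.    -1.   ] F [ 1.2 -3.1  0.8] M [-0.28  -0.083  0.117] op 0.365 q [ 0.41  0.51  1.57 -0.    1.05  0.87]
r 0.1200 ang 63.27 yaw 63.42
```

Moving freely with ~2–3 N. Continue.

{"fn": "step_arm", "kwargs": {
  "targets": [
    [255,-7.6e-05,-0.00426,0,-0.0355],
    [255,-7.6e-05,-0.00426,0,-0.0355],
    [255,-7.6e-05,-0.00426,0,-0.0355],
    [255,-7.6e-05,-0.00426,0,-0.0355],
    [255,-7.6e-05,-0.00426,0,-0.0355]
  ]
}}

```text
clock: 10.7
ee_pos: [0.5497, 0.3766, 0.1195]
eef_rot: [2.515, 1.881, 0.001]
force: [1.4, -2.3, 1.7]
opening: 0.368
```

{"fn": "step_arm", "kwargs": {
  "targets": [
    [255,-7.6e-05,-0.00426,0,-0.0355],
    [255,-7.6e-05,-0.00426,0,-0.0355],
    [255,-7.6e-05,-0.00426,0,-0.0355],
    [255,-7.6e-05,-0.00426,0,-0.0355],
    [255,-7.6e-05,-0.00426,0,-0.0355]
  ]
}}

```text
clock: 11.12
ee_pos: [0.5289, 0.3806, 0.1194]
eef_rot: [2.338, 2.097, 0.001]
force: [2.2, -3.1, 2.2]
opening: 0.368
```

{"fn": "step_arm", "kwargs": {
  "targets": [
    [255,-7.6e-05,-0.00426,0,-0.0355],
    [255,-7.6e-05,-0.00426,0,-0.0355],
    [255,-7.6e-05,-0.00426,0,-0.0355],
    [255,-7.6e-05,-0.00426,0,-0.0355],
    [255,-7.6e-05,-0.00426,0,-0.0355]
  ]
}}

```text
clock: 11.53
ee_pos: [0.5077, 0.3809, 0.1194]
eef_rot: [2.143, 2.295, 0.0]
force: [2.0, -4.2, 1.8]
opening: 0.36
```

```bash
python3 -c "
from h import *
arc();im=crop('side',250,400,120,260,4.2,'s9.png');im=crop('top',200,440,60,260,2.9,'t9.png')"
```

```text
t11.53 tcp [0.5077 0.3809 0.1194] yaw 93.94 zax [ 0.001 -0.001 -1.   ] F [ 2.  -4.2  1.8] M [-0.529 -0.194  0.169] op 0.360 q [ 0.47  0.43  1.69 -0.    1.02  0.4 ]
r 0.1195 ang 93.74 yaw 93.94
```

View pics/s9.png

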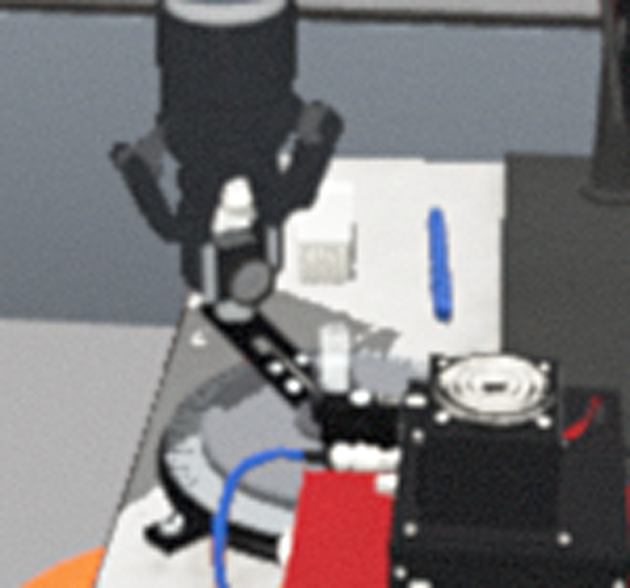

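View pics/t9.png

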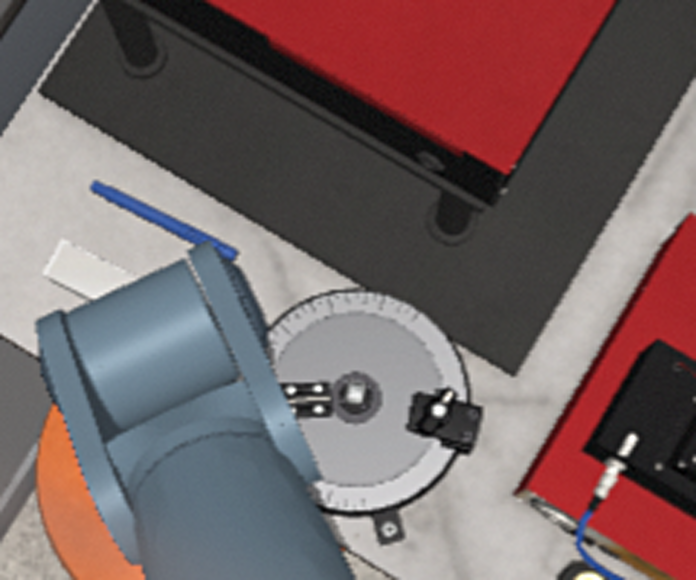

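{"fn": "step_arm", "kwargs": {
  "targets": [
    [255,0,-0.0015,0,-0.0122],
    [255,0,-0.0015,0,-0.0122],
    [255,0,0,0,0],
    [255,0,0,0,0],
    [255,0,0,0,0]
  ]
}}

```text
clock: 12.05
ee_pos: [0.5049, 0.3807, 0.1195]
eef_rot: [2.116, 2.32, -0.0]
force: [1.7, -4.2, 1.8]
opening: 0.367
```

```bash
python3 -c "
from h import *
arc();im=crop('side',285,335,180,225,14,'s10.png')"
```

```text
t12.05 tcp [0.5049 0.3807 0.1195] yaw 95.25 zax [ 0.001 -0.001 -1.   ] F [ 1.7 -4.2  1.8] M [-0.619 -0.248  0.305] op 0.367 q [ 0.47  0.42  1.7  -0.    1.02  0.38]
r 0.1195 ang 95.10 yaw 95.25
```

View pics/s10.png

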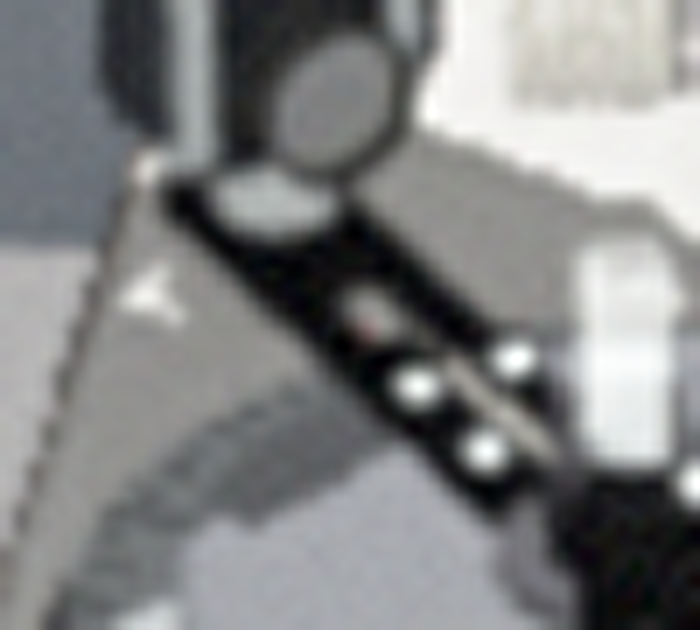

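{"fn": "step_arm", "kwargs": {
  "targets": [
    [120,0,0,0,0],
    [120,0,0,0,0],
    [100,0,0,0,0],
    [100,0,0,-0.015,0],
    [100,0,0,-0.025,0]
  ]
}}

```text
clock: 12.52
ee_pos: [0.5023, 0.3805, 0.1568]
eef_rot: [-2.116, -2.318, 0.01]
force: [0.2, -0.0, -0.2]
opening: 0.609
```

{"fn": "step_arm", "kwargs": {
  "targets": [
    [100,0,0,-0.025,0],
    [100,0,0,-0.025,0],
    [100,0,0,0,0],
    [100,0,0,0,0],
    [150,0,0,0,0]
  ]
}}

```text
clock: 12.93
ee_pos: [0.5039, 0.3813, 0.209]
eef_rot: [-2.117, -2.321, 0.0]
force: [0.6, -0.7, -0.5]
opening: 0.481
```

```bash
python3 -c "
from h import *
arc();
s,R,y=state();p=s['ee_pos']
plan([p[0],p[1],p[2],y],[(.5006,.1979,.21,147.1,10)],150)"
```

```text
t12.93 tcp [0.5039 0.3813 0.209 ] yaw 95.24 zax [-0.  0. -1.] F [ 0.6 -0.7 -0.5] M [ 0.044  0.018 -0.001] op 0.481 q [0.47 0.3  1.67 0.   1.17 0.38]
r 0.1201 ang 95.55 yaw 95.24
[[150, -0.0182, -0.002, -0.0001, -0.091], [150, -0.018, -0.0037, -0.0001, -0.09], [150, -0.0176, -0.0052, -0.0001, -0.091], [150, -0.017, -0.0068, -0.0001, -0.09], [150, -0.0163, -0.0084, -0.0001, -0.091]]
[[150, -0.0156, -0.0097, -0.0001, -0.09], [150, -0.0145, -0.0112, -0.0001, -0.091], [150, -0.0135, -0.0124, -0.0001, -0.09], [150, -0.0124, -0.0136, -0.0001, -0.091], [150, -0.011, -0.0146, -0.0001, -0.09]]
end [  0.5006   0.1979   0.21   147.0936]
```

{"fn": "step_arm", "kwargs": {
  "targets": [
    [150,-0.0182,-0.002,-0.0001,-0.091],
    [150,-0.018,-0.0037,-0.0001,-0.09],
    [150,-0.0176,-0.0052,-0.0001,-0.091],
    [150,-0.017,-0.0068,-0.0001,-0.09],
    [150,-0.0163,-0.0084,-0.0001,-0.091]
  ]
}}

```text
clock: 13.35
ee_pos: [0.5015, 0.2885, 0.2077]
eef_rot: [-1.535, -2.738, 0.004]
force: [0.3, -0.8, -1.0]
opening: 0.405
```

{"fn": "step_arm", "kwargs": {
  "targets": [
    [150,-0.0156,-0.0097,-0.0001,-0.09],
    [150,-0.0145,-0.0112,-0.0001,-0.091],
    [150,-0.0135,-0.0124,-0.0001,-0.09],
    [150,-0.0124,-0.0136,-0.0001,-0.091],
    [150,-0.011,-0.0146,-0.0001,-0.09]
  ]
}}

```text
clock: 13.77
ee_pos: [0.4998, 0.1969, 0.2083]
eef_rot: [-0.882, -3.012, 0.002]
force: [0.6, 0.2, -0.1]
opening: 0.418
```

{"fn": "step_arm", "kwargs": {
  "targets": [
    [150,0,0,0,0],
    [150,0,0,0,0],
    [150,0,0,0,0],
    [150,0,0,0,0],
    [150,0,0,0,0]
  ]
}}

```text
clock: 14.18
ee_pos: [0.5007, 0.1986, 0.2097]
eef_rot: [-0.889, -3.013, 0.0]
force: [-0.0, 0.2, 0.0]
opening: 0.414
```

```bash
python3 -c "
from h import *
rep();im=crop('top',260,330,170,220,11,'t10.png');np.save('t10.npy',im);im=crop('top',200,440,60,260,2.9,'t11.png');im=crop('side',285,335,180,225,14,'s11.png')"
```

```text
t14.18 tcp [0.5007 0.1986 0.2097] yaw 147.12 zax [-0.  0. -1.] F [-0.   0.2  0. ] M [ 0.024  0.034 -0.023] op 0.414 q [ 0.17  0.09  1.91  0.    1.14 -0.83]
```

View pics/t10.png

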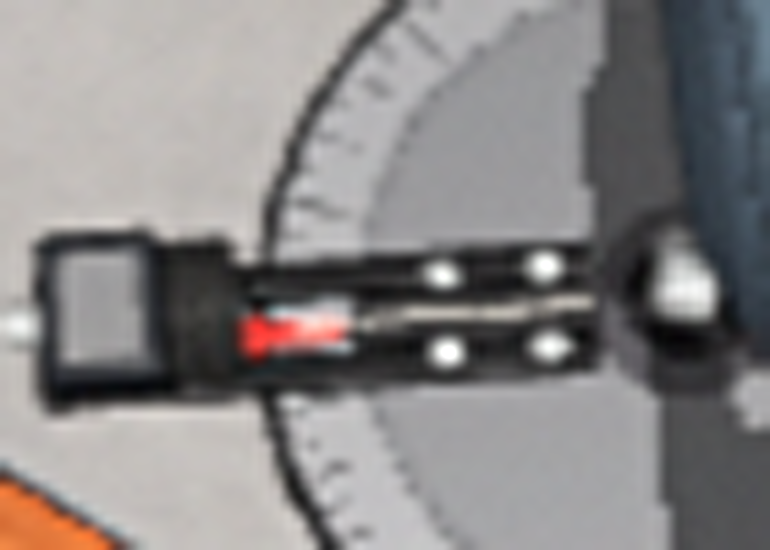

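View pics/t11.png

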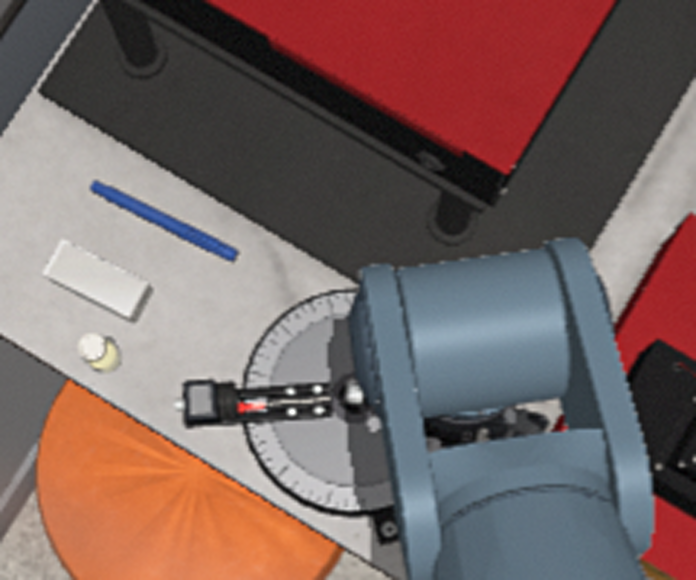

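View pics/s11.png

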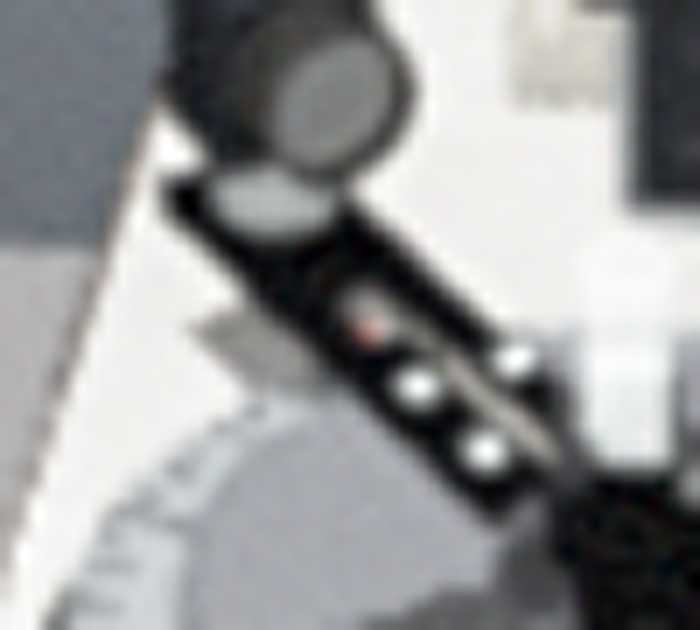

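Run:
```python
from ov import *
def redc(im,u0,u1,v0,v1):
    f=im[v0:v1,u0:u1].astype(float);w=np.clip(f[...,0]-np.maximum(f[...,1],f[...,2])-25,0,None)
    vv,uu=np.mgrid[v0:v1,u0:u1];
    # per-column
    cols=[(u0+i,(w[:,i]*vv[:,i]).sum()/w[:,i].sum(),w[:,i].sum()) for i in range(u1-u0) if w[:,i].sum()>40]
    return (w*uu).sum()/w.sum(),(w*vv).sum()/w.sum(),cols
a=np.load("t.npy");b=np.load("t10.npy")
ra=redc(a,278,298,192,208);rb=redc(b,278,298,192,208)
for r in(ra,rb):print(np.round(r[:2],2),[(c[0],round(c[1],2),int(c[2])) for c in r[2]])
c=np.array([.5155,.2617])
def ang(p,c=c): d=p[:2]-c;return np.hypot(*d).round(4),np.degrees(np.arctan2(d[1],d[0])).round(2)
for r in (ra,rb):
    print("red",ang(onz("top",r[0],r[1],.019)))
    for cc in r[2]: print("  ",ang(onz("top",cc[0],cc[1],.019)))
px=lambda u,v:(260+u/11-.5+.0,170+v/11-.5)
for n,(u,v,z) in dict(s1=(443.5,312,.033),s2=(546,307,.033),line=(360,323,.032),line2=(480,312,.032),head=(98,320,.08)).items():
    print(n,ang(onz("top",*px(u,v),z)))
g=b[190:210,278:320].astype(int);print(g[4:16,2:16,0]);print(g[4:16,2:16,1])
```

```text
[285.78 199.78] [(282, np.float64(199.9), 242), (283, np.float64(200.14), 535), (284, np.float64(199.94), 330), (285, np.float64(199.82), 290), (286, np.float64(199.69), 308), (287, np.float64(199.67), 295), (288, np.float64(199.58), 290), (289, np.float64(199.48), 285), (290, np.float64(199.49), 265)]
[284.92 199.95] [(282, np.float64(200.1), 306), (283, np.float64(200.09), 547), (284, np.float64(199.96), 338), (285, np.float64(199.88), 307), (286, np.float64(199.78), 264), (287, np.float64(199.91), 159), (288, np.float64(200.07), 126), (289, np.float64(199.74), 121), (290, np.float64(199.73), 134)]
red (np.float64(0.0867), np.float64(95.29))
   (np.float64(0.0957), np.float64(95.11))
   (np.float64(0.0933), np.float64(95.55))
   (np.float64(0.0909), np.float64(95.36))
   (np.float64(0.0885), np.float64(95.27))
   (np.float64(0.0861), np.float64(95.17))
   (np.float64(0.0838), np.float64(95.25))
   (np.float64(0.0814), np.float64(95.2))
   (np.float64(0.079), np.float64(95.16))
   (np.float64(0.0766), np.float64(95.29))
red (np.float64(0.0887), np.float64(95.47))
   (np.float64(0.09
[... 1304 characters left out ...]
4  55  39  29  49  43  46  40  36  35  38  39  36]
 [ 44  37  23  41  40  45  39  39  39  40  41  43  46  47]
 [ 51  45  39  67  63  57  57  51  51  62  60  51  31  18]
 [ 60  58  41  15  43  75  76  85 113 149 154 135  69  43]
 [ 57  66  84  50 123 191 191 194 197 196 194 172  86  90]
 [ 48  45  62  52  58  87 117 182 214 198 194 178 134 158]
 [ 47  38  57  65  67  75 103 145 145 141 114  90  54  63]
 [ 44  39  59  67  72 104 102 106 115 142 160 161  67  33]
 [ 41  37  38  27  37  57  47  40  36  45  54  57  34  34]
 [ 39  28  28  36  38  40  39  40  38  39  42  42  45  47]
 [ 35  40  47  47  48  48  45  49  52  57  71  70  68  66]
 [ 53  60  64  42  24  50  77  65  49  59  79 107 105  87]]
```

Run:
```python
from ov import *
b=np.load("t10.npy").astype(float).mean(2)
c=np.array([.5155,.2617])
# dx world per column: scan columns
M=[]
for u in range(285,313):
    col=b[:,u]
    # upper edge: search rows 188..197 from inside going up
    def cross(rows,thr):
        for r0,r1 in zip(rows[:-1],rows[1:]):
            if col[r0]<thr<=col[r1]: return r0+(thr-col[r0])/(col[r1]-col[r0])*(r1-r0)
    # interior start rows approx
    up=cross(list(range(194,186,-1)),95); lo=cross(list(range(204,212)),95)
    if up is None or lo is None: continue
    U=onz("top",u,up,.032)[:2];L=onz("top",u,lo,.024)[:2];m=(U+L)/2
    d=m-c;M.append((u,up,lo,np.linalg.norm(U-L)*1e3,np.hypot(*d),np.degrees(np.arctan2(d[1],d[0]))))
M=np.array(M);print(M.round(2)[::2])
A=np.array(M)
r=A[:,4];lat=r*np.radians(A[:,5]-95.3);k=np.polyfit(r,lat,1);print("line: lat at r=85 mm",np.polyval(k,.085)*1e3,"slope deg",np.degrees(k[0]),"lat at 0",k[1]*1e3)
```

```text
[[2.8500e+02 1.9351e+02 2.0558e+02 2.7590e+01 9.0000e-02 9.5690e+01]
 [2.8700e+02 1.9350e+02 2.0527e+02 2.6860e+01 8.0000e-02 9.5660e+01]
 [2.8900e+02 1.9311e+02 2.0551e+02 2.8360e+01 8.0000e-02 9.5790e+01]
 [2.9100e+02 1.9313e+02 2.0466e+02 2.6280e+01 7.0000e-02 9.5300e+01]
 [2.9300e+02 1.9262e+02 2.0511e+02 2.8570e+01 7.0000e-02 9.5520e+01]
 [2.9500e+02 1.9261e+02 2.0450e+02 2.7140e+01 6.0000e-02 9.5140e+01]
 [2.9700e+02 1.9254e+02 2.0446e+02 2.7190e+01 6.0000e-02 9.5320e+01]
 [2.9900e+02 1.9265e+02 2.0435e+02 2.6670e+01 5.0000e-02 9.5650e+01]
 [3.0200e+02 1.9185e+02 2.0429e+02 2.8430e+01 5.0000e-02 9.5060e+01]]
line: lat at r=85 mm 0.5030618138771058 slope deg 0.9830868643521742 lat at 0 -0.9553769084873408
```

{"fn": "step_arm", "kwargs": {
  "targets": [
    [150,0,0,0.025,0],
    [150,0,0,0.025,0],
    [150,0,0,0.02,0],
    [150,0,0,0.012,0],
    [150,0,0,0,0]
  ]
}}

```text
clock: 14.75
ee_pos: [0.4991, 0.1977, 0.1251]
eef_rot: [-0.888, -3.008, 0.004]
force: [-0.2, 0.0, -1.4]
opening: 0.411
```

{"fn": "step_arm", "kwargs": {
  "targets": [
    [150,0,0,0,0],
    [255,0,0,0,0],
    [255,0,0,0,0],
    [255,0,0,0,0],
    [255,0,0,0,0]
  ]
}}

```text
clock: 15.17
ee_pos: [0.5016, 0.1975, 0.1298]
eef_rot: [0.887, 3.012, -0.002]
force: [-1.9, -4.1, 4.8]
opening: 0.141
```

{"fn": "step_arm", "kwargs": {
  "targets": [
    [255,0,0,0,0],
    [255,0,0,0,0],
    [255,0,0,0,0],
    [255,0,0,0,0],
    [255,0,0,0,0]
  ]
}}

```text
clock: 15.58
ee_pos: [0.5016, 0.1975, 0.1297]
eef_rot: [0.887, 3.012, -0.001]
force: [-2.8, -4.1, 5.4]
opening: 0.138
```

```bash
python3 -c "
from h import *
rep()"
```

```text
t15.58 tcp [0.5016 0.1975 0.1297] yaw 147.16 zax [ 0.001 -0.001 -1.   ] F [-2.8 -4.1  5.4] M [-0.602  0.5    0.265] op 0.138 q [ 0.17  0.22  1.94 -0.    0.98 -0.83]
```

{"fn": "step_arm", "kwargs": {
  "targets": [
    [255,0,0,0,0.03],
    [255,0,0,0,0.03],
    [255,0,0,0,0.03],
    [255,0,0,0,0.03],
    [255,0,0,0,0.03]
  ]
}}

```text
clock: 16.0
ee_pos: [0.5016, 0.1974, 0.1297]
eef_rot: [1.112, 2.936, -0.002]
force: [-3.5, -4.9, 6.4]
opening: 0.144
```

```bash
python3 -c "
from h import *
rep()"
```

```text
t16.00 tcp [0.5016 0.1974 0.1297] yaw 138.50 zax [ 0.001 -0.002 -1.   ] F [-3.5 -4.9  6.4] M [-0.761  0.557  0.318] op 0.144 q [ 0.17  0.22  1.94 -0.    0.98 -0.68]
```

{"fn": "step_arm", "kwargs": {
  "targets": [
    [255,0,0,0,0.03],
    [255,0,0,0,0.03],
    [255,0,0,0,0.02],
    [255,0,0,0,0.01],
    [255,0,0,0,0.01]
  ]
}}

```text
clock: 16.42
ee_pos: [0.5015, 0.1974, 0.1297]
eef_rot: [1.256, 2.877, -0.002]
force: [-3.5, -5.8, 5.8]
opening: 0.141
```

```bash
python3 -c "
from h import *
rep()"
```

```text
t16.42 tcp [0.5015 0.1974 0.1297] yaw 132.83 zax [ 0.001 -0.002 -1.   ] F [-3.5 -5.8  5.8] M [-0.794  0.592  0.269] op 0.141 q [ 0.17  0.22  1.94 -0.    0.98 -0.58]
```

{"fn": "step_arm", "kwargs": {
  "targets": [
    [255,0,0,0,0.03],
    [255,0,0,0,0.03],
    [255,0,0,0,0.02],
    [255,0,0,0,0.01],
    [255,0,0,0,0.01]
  ]
}}

```text
clock: 16.83
ee_pos: [0.5015, 0.1973, 0.1297]
eef_rot: [1.398, 2.811, -0.002]
force: [-3.9, -5.4, 6.7]
opening: 0.133
```

```bash
python3 -c "
from h import *
rep()"
```

```text
t16.83 tcp [0.5015 0.1973 0.1297] yaw 127.10 zax [ 0.001 -0.002 -1.   ] F [-3.9 -5.4  6.7] M [-0.811  0.613  0.31 ] op 0.133 q [ 0.17  0.22  1.94 -0.    0.98 -0.48]
```

```bash
cat >> h.py <<'E'
def avg(n=8):
    z=[];y=[]
    for i in range(n):
        s,R,yw=state();z.append(s["moment"][2]);y.append(yw);cams.read_camera("side")
    s,R,yw=state()
    print("t%.2f yaw %.2f Mz %.3f +- %.3f"%(s["clock"],np.mean(y),np.mean(z),np.std(z)/n**.5),"F",np.array(s["force"]).round(1))
E
python3 -c "
from h import *
avg()"
```

```text
t17.23 yaw 127.10 Mz 0.223 +- 0.018 F [-4.1 -4.2  5.4]
```

{"fn": "step_arm", "kwargs": {
  "targets": [
    [255,0,0,0,0.02],
    [255,0,0,0,0.02],
    [255,0,0,0,0.02],
    [255,0,0,0,0.02],
    [255,0,0,0,0.02]
  ]
}}

```text
clock: 17.65
ee_pos: [0.5014, 0.1973, 0.1297]
eef_rot: [1.538, 2.737, -0.002]
force: [-3.5, -5.7, 7.8]
opening: 0.141
```

```bash
python3 -c "
from h import *
avg()"
```

```text
t18.05 yaw 121.35 Mz 0.172 +- 0.021 F [-3.4 -5.3  6.4]
```

{"fn": "step_arm", "kwargs": {
  "targets": [
    [255,0,0,0,0.02],
    [255,0,0,0,0.02],
    [255,0,0,0,0.02],
    [255,0,0,0,0.02],
    [255,0,0,0,0.02]
  ]
}}

```text
clock: 18.47
ee_pos: [0.5014, 0.1972, 0.1297]
eef_rot: [1.673, 2.657, -0.002]
force: [-4.5, -6.1, 8.3]
opening: 0.139
```

```bash
python3 -c "
from h import *
avg()"
```

```text
t18.87 yaw 115.63 Mz 0.183 +- 0.021 F [-4.2 -5.5  7.7]
```

```bash
cat >> h.py <<'E'
def one():
    s,R,y=state();print("t%.2f yaw %.2f Mz %.3f"%(s["clock"],y,s["moment"][2]),"effort6 %.3f"%s["effort"][5],"F",np.array(s["force"]).round(1),"dq6 %.3f"%s["joint_velocities"][5])
E
python3 -c "
from h import *
one()"
```

```text
t18.87 yaw 115.64 Mz 0.143 effort6 0.149 F [-4.2 -5.5  7.7] dq6 0.001
```

{"fn": "step_arm", "kwargs": {
  "targets": [
    [255,0,0,0,0.015],
    [255,0,0,0,0.015],
    [255,0,0,0,0.015],
    [255,0,0,0,0.015],
    [255,0,0,0,0.015]
  ]
}}

```text
clock: 19.28
ee_pos: [0.5014, 0.1973, 0.1297]
eef_rot: [1.771, 2.593, -0.002]
force: [-4.7, -5.5, 7.0]
opening: 0.138
```

```bash
python3 -c "
from h import *
one()"
```

```text
t19.28 yaw 111.34 Mz 0.296 effort6 0.156 F [-4.7 -5.5  7. ] dq6 0.177
```

{"fn": "step_arm", "kwargs": {
  "targets": [
    [255,0,0,0,0.015],
    [255,0,0,0,0.015],
    [255,0,0,0,0.015],
    [255,0,0,0,0.015],
    [255,0,0,0,0.015]
  ]
}}

```text
clock: 19.7
ee_pos: [0.5013, 0.1972, 0.1297]
eef_rot: [1.867, 2.525, -0.003]
force: [-5.4, -5.6, 7.0]
opening: 0.14
```

```bash
python3 -c "
from h import *
one()"
```

```text
t19.70 yaw 107.04 Mz 0.302 effort6 0.156 F [-5.4 -5.6  7. ] dq6 0.178
```

{"fn": "step_arm", "kwargs": {
  "targets": [
    [255,0,0,0,0.015],
    [255,0,0,0,0.015],
    [255,0,0,0,0.015],
    [255,0,0,0,0.015],
    [255,0,0,0,0.015]
  ]
}}

```text
clock: 20.12
ee_pos: [0.5013, 0.1972, 0.1297]
eef_rot: [1.96, 2.453, -0.003]
force: [-5.3, -6.4, 8.4]
opening: 0.137
```

```bash
python3 -c "
from h import *
one()"
```

```text
t20.12 yaw 102.74 Mz 0.298 effort6 0.156 F [-5.3 -6.4  8.4] dq6 0.178
```

{"fn": "step_arm", "kwargs": {
  "targets": [
    [255,0,0,0,0.015],
    [255,0,0,0,0.015],
    [255,0,0,0,0.015],
    [255,0,0,0,0.015],
    [255,0,0,0,0.015]
  ]
}}

```text
clock: 20.53
ee_pos: [0.5012, 0.1972, 0.1297]
eef_rot: [2.051, 2.378, -0.003]
force: [-4.3, -6.4, 7.8]
opening: 0.137
```

```bash
python3 -c "
from h import *
one()"
```

```text
t20.53 yaw 98.45 Mz 0.278 effort6 0.156 F [-4.3 -6.4  7.8] dq6 0.179
```

{"fn": "step_arm", "kwargs": {
  "targets": [
    [255,0,0,0,0.015],
    [255,0,0,0,0.015],
    [255,0,0,0,0.015],
    [255,0,0,0,0.015],
    [255,0,0,0,0.015]
  ]
}}

```text
clock: 20.95
ee_pos: [0.5012, 0.1972, 0.1297]
eef_rot: [2.138, 2.299, -0.003]
force: [-5.1, -6.3, 6.9]
opening: 0.137
```

```bash
python3 -c "
from h import *
one()"
```

```text
t20.95 yaw 94.15 Mz 0.315 effort6 0.160 F [-5.1 -6.3  6.9] dq6 0.178
```

{"fn": "step_arm", "kwargs": {
  "targets": [
    [255,0,0,0,0.015],
    [255,0,0,0,0.015],
    [255,0,0,0,0.015],
    [255,0,0,0,0.015],
    [255,0,0,0,0.015]
  ]
}}

```text
clock: 21.37
ee_pos: [0.5012, 0.1972, 0.1297]
eef_rot: [2.223, 2.218, -0.003]
force: [-5.0, -5.2, 9.1]
opening: 0.142
```

```bash
python3 -c "
from h import *
one()"
```

```text
t21.37 yaw 89.86 Mz 0.309 effort6 0.182 F [-5.  -5.2  9.1] dq6 0.177
```

{"fn": "step_arm", "kwargs": {
  "targets": [
    [255,0,0,0,0.015],
    [255,0,0,0,0.015],
    [255,0,0,0,0.015],
    [255,0,0,0,0.015],
    [255,0,0,0,0.015]
  ]
}}

```text
clock: 21.78
ee_pos: [0.5011, 0.1972, 0.1297]
eef_rot: [2.304, 2.133, -0.003]
force: [-5.5, -6.0, 8.8]
opening: 0.136
```

```bash
python3 -c "
from h import *
one()"
```

```text
t21.78 yaw 85.57 Mz 0.385 effort6 0.217 F [-5.5 -6.   8.8] dq6 0.179
```

{"fn": "step_arm", "kwargs": {
  "targets": [
    [255,0,0,0,0.015],
    [255,0,0,0,0.015],
    [255,0,0,0,0.015],
    [255,0,0,0,0.015],
    [255,0,0,0,0.015]
  ]
}}

```text
clock: 22.2
ee_pos: [0.5011, 0.1972, 0.1297]
eef_rot: [2.383, 2.045, -0.003]
force: [-6.3, -5.2, 8.6]
opening: 0.138
```

```bash
python3 -c "
from h import *
one()"
```

```text
t22.20 yaw 81.28 Mz 0.393 effort6 0.259 F [-6.3 -5.2  8.6] dq6 0.178
```

{"fn": "step_arm", "kwargs": {
  "targets": [
    [255,0,0,0,0.015],
    [255,0,0,0,0.015],
    [255,0,0,0,0.015],
    [255,0,0,0,0.015],
    [255,0,0,0,0.015]
  ]
}}

```text
clock: 22.62
ee_pos: [0.501, 0.1972, 0.1297]
eef_rot: [2.457, 1.955, -0.003]
force: [-6.5, -5.3, 8.0]
opening: 0.143
```

```bash
python3 -c "
from h import *
one()"
```

```text
t22.62 yaw 77.00 Mz 0.494 effort6 0.307 F [-6.5 -5.3  8. ] dq6 0.180
```

{"fn": "step_arm", "kwargs": {
  "targets": [
    [255,0,0,0,0.007],
    [255,0,0,0,0.007],
    [255,0,0,0,0],
    [255,0,0,0,0],
    [255,0,0,0,0]
  ]
}}

```text
clock: 23.03
ee_pos: [0.501, 0.1972, 0.1297]
eef_rot: [2.47, 1.938, -0.003]
force: [-5.9, -6.7, 9.2]
opening: 0.136
```

```bash
python3 -c "
from h import *
one();avg(8)"
```

```text
t23.03 yaw 76.23 Mz 0.336 effort6 0.382 F [-5.9 -6.7  9.2] dq6 0.000
t23.43 yaw 76.22 Mz 0.386 +- 0.011 F [-5.7 -6.6  9.1]
```

{"fn": "step_arm", "kwargs": {
  "targets": [
    [150,0,0,0,0],
    [150,0,0,0,0],
    [150,0,0,0,0],
    [150,0,0,-0.01,0],
    [150,0,0,-0.02,0]
  ]
}}

```text
clock: 23.85
ee_pos: [0.4994, 0.1977, 0.1565]
eef_rot: [-2.472, -1.935, 0.007]
force: [0.9, -0.5, -0.2]
opening: 0.412
```

{"fn": "step_arm", "kwargs": {
  "targets": [
    [150,0,0,-0.03,0],
    [150,0,0,-0.03,0],
    [150,0,0,-0.03,0],
    [150,0,0,-0.03,0],
    [150,0,0,0,0]
  ]
}}

```text
clock: 24.27
ee_pos: [0.5039, 0.1986, 0.2862]
eef_rot: [2.469, 1.933, 0.019]
force: [0.6, 0.4, 1.0]
opening: 0.413
```

{"fn": "step_arm", "kwargs": {
  "targets": [
    [150,-0.04,0,0,0],
    [150,-0.04,0,0,0],
    [150,-0.04,0,0,0],
    [150,-0.04,0,0,0],
    [150,-0.04,0,0,0]
  ]
}}

```text
clock: 24.68
ee_pos: [0.4521, 0.0025, 0.2784]
eef_rot: [2.472, 1.937, 0.001]
force: [0.9, -1.2, 0.1]
opening: 0.414
```

```bash
python3 -c "
from h import *
rep();im=crop('top',260,380,160,230,6.5,'t20.png');np.save('t20.npy',im);im=crop('side',250,500,80,260,3,'s20.png')"
```

```text
t24.68 tcp [0.4521 0.0025 0.2784] yaw 76.15 zax [ 0.001 -0.    -1.   ] F [ 0.9 -1.2  0.1] M [-0.028 -0.023 -0.013] op 0.414 q [-0.25 -0.21  2.07  0.    1.28 -0.  ]
```

View pics/t20.png

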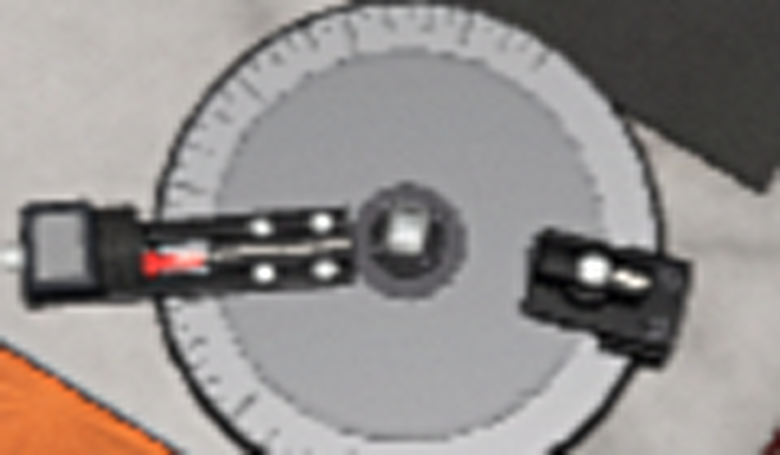

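View pics/s20.png

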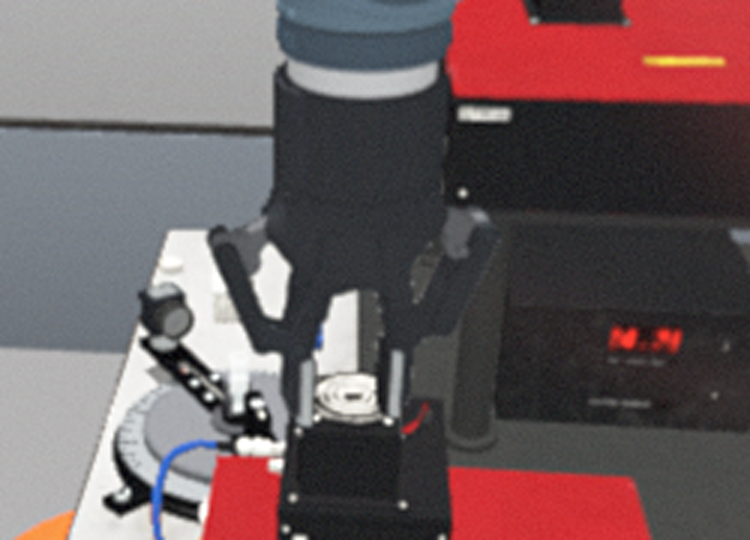

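{"fn": "step_arm", "kwargs": {
  "targets": [
    [150,0,0,-0.03,0],
    [150,0,0,-0.03,0],
    [150,0,0,0,0],
    [150,0,0,0,0],
    [150,0,0,0,0]
  ]
}}

```text
clock: 25.2
ee_pos: [0.4527, 0.0042, 0.3376]
eef_rot: [-2.473, -1.937, 0.0]
force: [-0.1, 0.4, -0.1]
opening: 0.415
```

Run:
```python
from ov import *
rep()
ims=[cams.read_camera("top").astype(float) for _ in range(8)];b=np.mean(ims,0)
np.save("t21.npy",b)
old=np.load("t10.npy").astype(float)
# shift between old and new arm region
p=cv2.phaseCorrelate(old[186:212,262:312].mean(2),b[186:212,262:312].mean(2));print("shift",p)
c=np.array([.5155,.2617])
pol=[]
for th,col in((94.3,(255,255,0)),(95.3,(0,255,0)),(96.3,(255,0,255))):
    t=np.radians(th);d=np.array([np.cos(t),np.sin(t)])
    pol.append(([list(c+d*.03)+[.032],list(c+d*.095)+[.024]],col))
overlay(b,276,318,190,210,18,1,[],"t22.png")
overlay(b,276,318,190,210,18,1,pol,"t23.png")
```

```text
t25.20 tcp [0.4527 0.0042 0.3376] yaw 76.14 zax [-0.  0. -1.] F [-0.1  0.4 -0.1] M [-0.009 -0.032 -0.003] op 0.415 q [-0.24 -0.27  2.01  0.    1.41 -0.  ]
shift ((-0.0152094859134273, 0.5070695672765169), 0.9976464991332252)
```

View pics/t22.png

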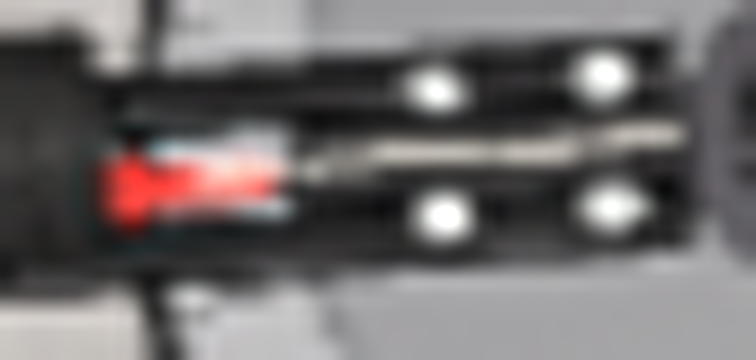

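View pics/t23.png

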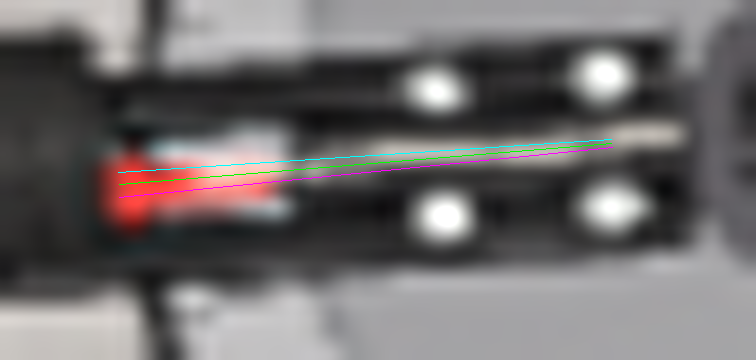

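Run:
```python
from ov import *
b=np.load("t21.npy");o=np.load("t10.npy").astype(float)
for r in ((192,205,292,314),(193,206,262,280)):
    A=o[r[0]:r[1],r[2]:r[3]].mean(2).astype(np.float32);B=b[r[0]:r[1],r[2]:r[3]].mean(2).astype(np.float32)
    W=np.float32([[1,0,0],[0,1,0]]);cc,W=cv2.findTransformECC(A,B,W,cv2.MOTION_TRANSLATION);print("ecc",cc,W[:,2])
g=b.mean(2);c=np.array([.5155,.2617])
def edges(g,us,thr):
    M=[]
    for u in us:
        col=g[:,u]
        def cross(rows):
            for r0,r1 in zip(rows[:-1],rows[1:]):
                if col[r0]<thr<=col[r1]: return r0+(thr-col[r0])/(col[r1]-col[r0])*(r1-r0)
        up=cross(list(range(194,186,-1)));lo=cross(list(range(204,212)))
        if up is None or lo is None: continue
        U=onz("top",u,up,.032)[:2];L=onz("top",u,lo,.024)[:2];d=(U+L)/2-c
        M.append((np.hypot(*d),np.degrees(np.arctan2(d[1],d[0]))))
    return np.array(M)
for thr in(80,100,120):
    M=edges(g,range(286,308),thr);print(thr,"arm ang mean",M[:,1].mean(),"r>70:",M[M[:,0]>.068,1].mean(), len(M))
# pointer row vs red row in cols 286..290
for u in range(284,292):
    print(u,[(v,*b[v,u].astype(int)) for v in range(196,204)])
print(proj("top",[list(c+.085*np.array([np.cos(np.radians(95.3)),np.sin(np.radians(95.3))]))+[z] for z in(.019,.024)]))
```

```text
ecc 0.9987184015644714 [0.01483765 0.00644619]
ecc 0.9999621052276256 [-0.00053251  0.00240162]
80 arm ang mean 95.38731600821072 r>70: 95.51384259316988 15
100 arm ang mean 95.40521195607799 r>70: 95.59754792752314 22
120 arm ang mean 95.37046070051586 r>70: 95.64625515683244 22
284 [(196, np.int64(59), np.int64(61), np.int64(61)), (197, np.int64(39), np.int64(44), np.int64(46)), (198, np.int64(123), np.int64(123), np.int64(126)), (199, np.int64(179), np.int64(58), np.int64(57)), (200, np.int64(254), np.int64(68), np.int64(61)), (201, np.int64(181), np.int64(72), np.int64(69)), (202, np.int64(60), np.int64(38), np.int64(38)), (203, np.int64(32), np.int64(38), np.int64(40))]
285 [(196, np.int64(58), np.int64(58), np.int64(60)), (197, np.int64(70), np.int64(74), np.int64(76)), (198, np.int64(191), np.int64(192), np.int64(195)), (199, np.int64(209), np.int64(87), np.int64(86)), (200, np.int64(255), np.int64(76), np.int64(70)), (201, np.int64(187), np.int64(105), np.int64(104)), (202, np.int64(64), np.int64(57), np.int64(58)), (203, np.int64(33), np.int64(40), np.int64(41))]
286 [(196, 
[... 1810 characters left out ...]
p.int64(196), np.int64(185)), (200, np.int64(238), np.int64(114), np.int64(109)), (201, np.int64(173), np.int64(161), np.int64(164)), (202, np.int64(52), np.int64(54), np.int64(56)), (203, np.int64(41), np.int64(42), np.int64(43))]
291 [(196, np.int64(52), np.int64(52), np.int64(53)), (197, np.int64(135), np.int64(136), np.int64(138)), (198, np.int64(178), np.int64(173), np.int64(175)), (199, np.int64(217), np.int64(181), np.int64(174)), (200, np.int64(129), np.int64(89), np.int64(89)), (201, np.int64(159), np.int64(162), np.int64(165)), (202, np.int64(55), np.int64(58), np.int64(60)), (203, np.int64(44), np.int64(43), np.int64(44))]
[[286.48295274 199.73432287]
 [286.31393683 199.4555829 ]]
```

```bash
python3 -c "
from station import env
print(env.close_job())"
```

```text
the job is handed in; nothing more can be done
None
```

The job is handed in at about 26 s of the 67 s allowed: the clamp was loosened, the detector arm set on the red mark, and the knob tightened again.

- **Loosening:** I turned the knob 1.5 rad counter-clockwise, past the 0.9 rad that frees it. The moment settled at the loose 0.30 N m before I touched the arm.
- **Swing:** I pinched the detector head and swung the arm about 42° with only a few newtons of side force.
- **Tightening:** I felt first touch at a knob angle of about 94–95° and stopped about 0.32 rad later. The effort of the last joint had risen about 0.15 N m by then, which points to about 40 N on the pad.

**Last checks**
- **Arm angle:** The pictures put the arm at 95.4–95.6° and the red mark at about 95.3°. The pointer overlaps the red tab within about 0.3°, which is the limit of the measurement.
- **Clamping shift:** The arm did not visibly move during clamping, to within 0.02 pixel. A first, cruder image comparison showed a 0.5 pixel shift. I put that down to the background and shadows, since matching on the arm alone showed none.
- **Clamp force:** The wrist moment was noisier than the joint effort. Single readings of 0.39 to 0.49 N m put the pad force at roughly 23 to 48 N, while the joint effort and the knob angle both gave about 40 N.
- **Not tested:** I did not push on the clamped arm to prove that it holds.
- **Other things on the bench:** In the overhead view after the arm was set, the marker, slide box and vial were where they started. I made no separate check of the power sensor, but nothing was moved near it.

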